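# Pair the lids with their canisters and lock them

### The job

Close the two open canisters: put on each the lid of the matching size, turn it lightly on the mouth until it drops fully home onto the rim, then turn it clockwise (seen from above) until the lock collar inside reaches its locked stop. Leave the lid that fits neither and everything else on the bench where it is, and let go of both lids.

Things in the scene. Friction and masses are not known exactly. Their poses are not given: they have to be found in the camera images.
- wide_lid: The largest aluminium lid, fits the wide canister, loose on the bench, about 0.16 kg. Disc 84 mm across at 16-20 mm above origin; plug below 53 mm across, 16 mm deep, five even lugs at its foot (6 mm high, 8 wide, out to 68 mm across, first on +x). Black bar grip on top: 44 mm along x, 14 mm wide (y), from 20 to 54 mm above origin. Origin: centre of plug's underside, z up.
- narrow_lid: The smallest aluminium lid, fits the narrow canister, loose on the bench, about 0.16 kg. Disc 64 mm across at 16-20 mm above origin; plug below 35 mm across, 16 mm deep, five even lugs at its foot (6 mm high, 6 wide, out to 49 mm across, first on +x). Black bar grip on top: 44 mm along x, 14 mm wide (y), from 20 to 54 mm above origin. Origin: centre of plug's underside, z up.
- spare_lid: The middle-sized aluminium lid, fits neither canister, loose on the bench, about 0.16 kg. Disc 74 mm across at 16-20 mm above origin; plug below 44 mm across, 16 mm deep, five even lugs at its foot (6 mm high, 7 wide, out to 58 mm across, first on +x). Black bar grip on top: 44 mm along x, 14 mm wide (y), from 20 to 54 mm above origin. Origin: centre of plug's underside, z up.
- wide_canister: Wide open aluminium canister, screwed to the bench, 84 mm across, 70 mm high, mouth 74 mm inside. Origin: centre of its foot. Five even fixed tabs in the mouth (4-8 mm below rim, in to 57 mm across, 20 mm wide) leave five slots for the lid's lugs. The turn of the slots varies and is NOT this body's yaw: find it by feel (a slot every 72 degrees, lugs pass within about 6 degrees either way).
- narrow_canister: Narrow open aluminium canister, screwed to the bench, 64 mm across, 70 mm high, mouth 54 mm inside. Origin: centre of its foot. Five even fixed tabs in the mouth (4-8 mm below rim, in to 39 mm across, 12 mm wide) leave five slots for the lid's lugs. The turn of the slots varies and is NOT this body's yaw: find it by feel (a slot every 72 degrees, lugs pass within about 6 degrees either way).
- wide_canister_mouth (a point): Centre of the wide canister's mouth at rim height, 70 mm above the bench. A lid with its lugs resting on the tabs has its origin 66 mm above the bench; dropped home, its disc lies on the rim and its origin is 54 mm above the bench
- wide_canister_collar (a joint): Captive lock collar below the wide canister's tabs, rad: 0 unlocked (start), 0.52 locked stop, growing clockwise seen from above. The dropped lid's lugs turn it after up to about 10 degrees of play in each sense; needs about 0.1 N m, stays where left. Locked, the lugs lie under the tabs and the lid cannot lift off.
- narrow_canister_mouth (a point): Centre of the narrow canister's mouth at rim height, 70 mm above the bench. A lid with its lugs resting on the tabs has its origin 66 mm above the bench; dropped home, its disc lies on the rim and its origin is 54 mm above the bench
- narrow_canister_collar (a joint): Captive lock collar below the narrow canister's tabs, rad: 0 unlocked (start), 0.52 locked stop, growing clockwise seen from above. The dropped lid's lugs turn it after up to about 10 degrees of play in each sense; needs about 0.1 N m, stays where left. Locked, the lugs lie under the tabs and the lid cannot lift off.
- anvil: Bystander: small dark steel setting anvil, 40 mm disc 16 mm high; origin centre of underside
- die_ring: Bystander: steel ring die, 38 mm across, 14 mm high; origin centre of underside
- jar: Bystander: amber glass jar 64 mm across, 85 mm high, with aluminium cap; origin centre of underside
- mallet: Bystander: mallet 260 mm long with wooden handle and red head, lying on the bench at the left; origin under its middle
- rule: Bystander: steel rule 220 x 30 x 4 mm lying on the 3 mm thick green mat at the right; origin centre of underside
- awl: Bystander: awl 150 mm long with wooden handle, lying on the green mat; origin under its middle
There are look-alikes about, which are no part of the job. Leave any green or red look-alike of the narrow_lid alone.

How it is judged:
By the outcome, as a careful person would: the job done as asked, in the order asked, and still so for the second after the job is handed in, with the robot touching nothing.
It also fails if it takes over 72 s, if anything falls off the work surface, if the arm or the gripper's body presses on something with over 40 N, if the wrist force passes 120 N, or if a joint passes its speed limit or range.

### The arm

A 6-joint arm with a two-finger parallel gripper is mounted at the origin on the work surface. World frame = base frame: x ahead of the robot, y to its left, z up, the work surface at z = 0. Lengths are in m, angles in rad, forces in N, time in s.
With the tool pointing down it reaches from about 0.35 to 0.775 m from the base axis. Payload 5.5 kg.
Tool frame: the origin (TCP) lies between the finger pads; the fingertips stand 19 mm ahead of it and the grasp point (between the pads) is the TCP; z points along the fingers, y is the line along which they close (so a half turn about z gives the same grasp; the last joint's range is limited). The gripper opens to 85 mm and grips with 20 to 120 N. Pads are 22 mm wide; open, the fingers measure 114 mm over their backs; the gripper's body (76 mm by 85 mm) begins 54 mm behind the grasp point. The pads swing forward as they close: fully open they stand 13 mm farther back than shut.
Start: joints at [-1.402, 0.313, 0.046, 1.304, 0, 1.431], TCP at [0.175, -0.548, 0.224] pointing down, gripper open.
Joint ranges: [-2.76, 2.76], [-0.86, 1.69], [-1.03, 1.26], [-2.2, 2.34], [-1.47, 1.5], [-3.14, 3.14]. Speed limits (rad/s): [2.57, 2.57, 3.14, 3.14, 3.14, 3.14].

### API

Orientations are given as a unit quaternion [w, x, y, z].
In Python, from workcell import env gives the robot as it stands.
- The arm moves only by the shell command python3 -m pendant 'ROWS' [FORCE]. ROWS is JSON, a list of rows, each an object with "travel": the shift along the tool's x, y, z scaled (see below), a list of three; "rot": the turn, a rotation vector about the tool's x, y, z scaled (see below), a list of three; "fingers": the opening, from -1 (shut) to 1 (fully open). In form: [{"travel": [dx, dy, dz], "rot": [wx, wy, wz], "fingers": fingers}, ...]. A call has 1 to 10 rows; each row is the pose to reach, as a shift and turn from the pose commanded when the call began, along the tool's axes at that moment; what a row does not reach only later rows make up. The controller multiplies each number of a shift by 0.12 m and each number of a turn by 60 degrees. A row lasts 1/10 s, in which the tool goes at most 50 mm and 8.59 degrees, less where a joint would pass 70% of its speed; a pose out of reach is approached as far as the arm can. A call with a number of a shift or a turn outside -1 to 1 is refused whole. A call with a gripper value outside its range is refused whole. The fingers move at their own pace and stop on an object; FORCE is the grip in N (left out, the last holds). Time passes only in rows, so rows that repeat a pose let the fingers close. It gives the time, the measured TCP pose, the force, the opening and the grip force at its end, in the units of the state.
- env.get_state(): the state, without advancing time (a new reading comes with each control period).
- env.read_camera(name): name is "scene" or "top" or "wrist"; returns (picture, depth): 480x640x3 uint8, blue, green, red; 480x640 float32, m along the optical axis (not along the pixel's ray), 0 where there is no reading.
- env.camera_model(name): a dict with "fovy" (degrees; the focal length in pixels is half the picture's height over the tangent of half this angle, whatever the lens; pixels are square), "cx", "cy" (the principal point, pixels), "k1" (the pictures are not rectified: a ray, as slopes to the right and down, at radius r is drawn at 1 + k1 r^2 times it, then the intrinsics apply), "rvec" (rotation vector, rad) and "tvec" (3), from world to camera coordinates, as OpenCV has them; the wrist camera has in their place "T_tool_cam" (4x4, takes a point from camera to tool coordinates, whose origin is the TCP and whose axes are the flange's). Camera axes: x right, y down, z forward; pixel columns grow to the right and rows downward; lengths in m; the calibration is good to about 2 mm. A picture is of the moment at which its call begins: read the wrist's pose just before it. camera_model takes no time and is no camera call.
- env.hand_in(): hands the job in; it is judged then, once.
Trained networks look in the newest picture that a camera, given by its name, has taken for a name from the list of things; names that differ only in an ending like _2 or _b are one class to them, and where a whole thing is asked for, a point or a joint stands for the part that bears it (a point fixed in the world has none). Each returns a list of dicts, best first, with "conf" (0 to 1); they miss things now and then, are a little off and sometimes report something else, mostly with a low value. They report only what shows in the picture. A call takes as long as a camera call. They do not tell look-alikes from the thing itself.
- env.outline_of(camera, target): "mask" (480x640 bool, what is visible of it) and "xy" ([column, row] in pixels, amid what is visible of it).
The state is a dict: "clock": time; "joint_pos": joint angles; "qvel": joint speeds; "tau": joint torques, N m; "tcp_pos": TCP position; "orientation": TCP orientation; "wrist_force": force on the tool from outside, world axes, zero at the start; "ft_torque": the same for the moment, N m; "finger_gap": finger opening in m; "grip_force": force on a finger pad.
Only numpy, scipy, OpenCV 4.12 (cv2) and the standard library are available. Lean on these libraries where they do the work, as an engineer would, in place of code of your own. Each camera call takes 0.05 s, during which the arm holds its last target. There are 200 camera calls.

## Working session

There is one attempt and no reset: what is moved stays moved. The work goes in short steps, Python scripts to look and compute and a shell command to move; the robot and the scene stay as the last step left them, time stands still between calls to the robot, and variables do not carry over. Pictures are saved under pics/ and viewed, at most 10 in all, crops included, and the job is handed in when it is done.

```bash
ls; mkdir -p pics; cat > h.py <<'E'
import numpy as np, cv2
from scipy.spatial.transform import Rotation as R
from workcell import env
def K(m):
    f=240/np.tan(np.radians(m["fovy"]/2)); return f,m["cx"],m["cy"],m["k1"]
def extr(name,st=None):
    m=env.camera_model(name)
    if "rvec" in m:
        Rm=cv2.Rodrigues(np.array(m["rvec"],float))[0]; t=np.array(m["tvec"],float).ravel()
        return Rm.T,-Rm.T@t
    st=st or env.get_state(); T=np.array(m["T_tool_cam"]); q=st["orientation"]
    Rt=R.from_quat([q[1],q[2],q[3],q[0]]).as_matrix()
    return Rt@T[:3,:3], Rt@T[:3,3]+np.array(st["tcp_pos"])
def rays(name,uv):
    m=env.camera_model(name); f,cx,cy,k=K(m)
    d=(np.atleast_2d(uv).astype(float)-[cx,cy])/f; s=d.copy()
    for _ in range(20): s=d/(1+k*(s**2).sum(1,keepdims=True))
    return np.c_[s,np.ones(len(s))]
def pts(name,uv,depth,st=None):
    Rc,c=extr(name,st); uv=np.atleast_2d(uv); z=depth[uv[:,1].astype(int),uv[:,0].astype(int)]
    return (rays(name,uv)*z[:,None])@Rc.T+c, z
def onplane(name,uv,h,st=None):
    Rc,c=extr(name,st); d=rays(name,uv)@Rc.T
    return c+d*((h-c[2])/d[:,2])[:,None]
E
python3 - <<'E'
from h import *
for n in ("top","scene","wrist"):
    st=env.get_state(); p,d=env.read_camera(n); cv2.imwrite(f"pics/{n}0.png",p); np.save(f"pics/{n}0.npy",d)
    print(n,env.camera_model(n))
    for t in ("wide_lid","narrow_lid","spare_lid","wide_canister","narrow_canister"):
        for o in env.outline_of(n,t):
            v,u=np.nonzero(o["mask"]); P,z=pts(n,np.c_[u,v],d,st); P=P[z>0]
            print(n,t,round(o["conf"],2),np.round(o["xy"]),len(u),"med",np.round(np.median(P,0),3),"top",np.round(np.percentile(P[:,2],98),3))
print(env.get_state())
E
```

```text
pics
top {'fovy': 48.57696003944021, 'cx': 319.87701251139765, 'cy': 235.38115012688687, 'k1': -0.010393645722608856, 'rvec': array([ 2.17259604, -2.1152406 ,  0.18418648]), 'tvec': array([-0.08768621,  0.55673838,  1.51619004])}
top wide_lid 0.55 [363. 276.] 441 med [ 0.437 -0.206  0.021] top 0.057
top narrow_lid 0.86 [178. 298.] 378 med [0.373 0.344 0.02 ] top 0.057
top narrow_lid 0.63 [202. 318.] 361 med [0.31  0.263 0.022] top 0.058
top narrow_lid 0.62 [213. 283.] 361 med [0.413 0.236 0.022] top 0.058
top spare_lid 0.73 [364. 278.] 471 med [ 0.436 -0.206  0.021] top 0.057
top wide_canister 0.71 [354. 205.] 923 med [ 0.65  -0.172  0.046] top 0.074
top wide_canister 0.41 [238. 218.] 545 med [0.604 0.17  0.045] top 0.073
top wide_canister 0.19 [213. 282.] 390 med [0.413 0.236 0.021] top 0.058
top narrow_canister 0.76 [238. 219.] 685 med [0.606 0.168 0.045] top 0.073
scene {'fovy': 52.20697001748964, 'cx': 317.79278516046304, 'cy': 240.03224666395585, 'k1': -0.03239641180404264, 'rvec': array([ 2.10501035,  1.28292845, -0.5173646 ]), 'tvec': array([-0.17411588, -0.33985443,  1.521487
[... 1015 characters left out ...]
': array([-1.40161585e+00,  3.13161595e-01,  4.61146287e-02,  1.30362470e+00,
       -4.07208291e-06,  1.43120035e+00]), 'qvel': array([-7.58647772e-05,  3.02828675e-04, -9.07440346e-04,  8.66747504e-05,
       -9.73192134e-04,  5.57282929e-05]), 'tau': array([ 9.64854407e-04, -4.80444396e+01,  2.98815036e+01,  6.46740227e-05,
       -2.36640526e-04,  1.78634899e-06]), 'tcp_pos': array([ 0.17473685, -0.54784635,  0.22425104]), 'orientation': array([ 6.23545380e-05,  9.88105789e-01,  1.53775632e-01, -1.11383320e-06]), 'wrist_force': array([-0.39943525,  0.24333547, -1.80961441]), 'ft_torque': array([-0.01961124,  0.002148  ,  0.00631777]), 'grip_force': 0.0, 'finger_gap': 0.08540819125866986}
```

View pics/top0.png

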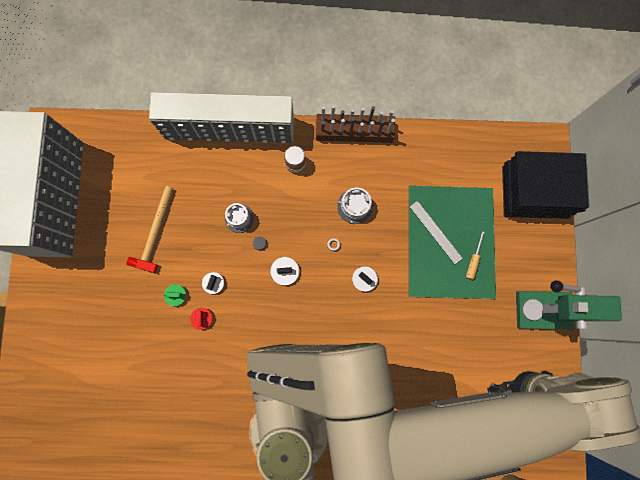

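View pics/scene0.png

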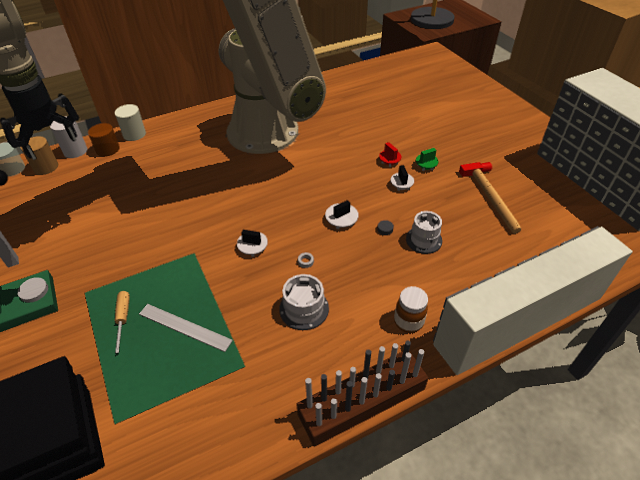

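The top view shows the wide lid at (285,271), the spare lid at (365,279) and the true narrow lid (white) at (213,283). The green copy is at (175,295) and the red one at (202,319). The wide canister is at (355,205) and the narrow one at (238,218). The scene view agrees. I'll move to a wrist view over the middle.

```bash
A='{"travel":[0.84,-0.743,-0.127],"rot":[0,0,0],"fingers":1}'
python3 -m pendant '[{"travel":[0.84,-0.74,-0.13],"rot":[0,0,0],"fingers":1},{"travel":[0.84,-0.74,-0.13],"rot":[0,0,0],"fingers":1},{"travel":[0.84,-0.74,-0.13],"rot":[0,0,0],"fingers":1},{"travel":[0.84,-0.74,-0.13],"rot":[0,0,0],"fingers":1}]' 
python3 -m pendant '[{"travel":[0.84,-0.74,-0.13],"rot":[0,0,0],"fingers":1},{"travel":[0.84,-0.74,-0.13],"rot":[0,0,0],"fingers":1},{"travel":[0.84,-0.74,-0.13],"rot":[0,0,0],"fingers":1}]'
```

```text
clock: 1.3
tcp_pos: [0.2455, -0.4293, 0.2409]
orientation: [0.0, 0.988, 0.156, 0.0]
wrist_force: [0.0, -1.5, 0.0]
finger_gap: 0.0855
grip_force: 0.0
clock: 1.6
tcp_pos: [0.3134, -0.316, 0.2558]
orientation: [0.0, 0.988, 0.154, 0.0]
wrist_force: [0.1, -0.9, 0.0]
finger_gap: 0.0856
grip_force: 0.0
```

```bash
python3 -m pendant '[{"travel":[0.84,-0.74,-0.13],"rot":[0,0,0],"fingers":1},{"travel":[0.84,-0.74,-0.13],"rot":[0,0,0],"fingers":1},{"travel":[0.84,-0.74,-0.13],"rot":[0,0,0],"fingers":1}]' |sed -n 1,2p
python3 -m pendant '[{"travel":[0.84,-0.74,-0.13],"rot":[0,0,0],"fingers":1},{"travel":[0.84,-0.74,-0.13],"rot":[0,0,0],"fingers":1},{"travel":[0.84,-0.74,-0.13],"rot":[0,0,0],"fingers":1}]' |sed -n 1,2p
python3 -m pendant '[{"travel":[0.84,-0.74,-0.13],"rot":[0,0,-1],"fingers":1},{"travel":[0.84,-0.74,-0.13],"rot":[0,0,-1],"fingers":1},{"travel":[0.84,-0.74,-0.13],"rot":[0,0,-1],"fingers":1},{"travel":[0.84,-0.74,-0.13],"rot":[0,0,-1],"fingers":1},{"travel":[0.84,-0.74,-0.13],"rot":[0,0,-1],"fingers":1},{"travel":[0.84,-0.74,-0.13],"rot":[0,0,-1],"fingers":1},{"travel":[0.84,-0.74,-0.13],"rot":[0,0,-1],"fingers":1},{"travel":[0.84,-0.74,-0.13],"rot":[0,0,-1],"fingers":1},{"travel":[0.84,-0.74,-0.13],"rot":[0,0,-1],"fingers":1}]'
cat > look.py <<'E'
import sys
from h import *
n=sys.argv[1]; st=env.get_state(); p,d=env.read_camera("wrist")
cv2.imwrite(f"pics/{n}.png",p); np.savez(f"pics/{n}.npz",d=d,pos=st["tcp_pos"],q=st["orientation"])
print(st["tcp_pos"],st["orientation"],st["joint_pos"])
for t in sys.argv[2:]:
    for o in env.outline_of("wrist",t):
        v,u=np.nonzero(o["mask"]); P,z=pts("wrist",np.c_[u,v],d,st); P=P[z>0]
        print(t,round(o["conf"],2),np.round(o["xy"]),len(u),np.round(np.median(P,0),3))
E
python3 look.py w1
```

```text
clock: 1.9
tcp_pos: [0.3829, -0.2006, 0.2716]
clock: 2.2
tcp_pos: [0.4524, -0.0852, 0.2871]
clock: 3.1
tcp_pos: [0.5203, 0.0279, 0.302]
orientation: [0.0, 0.78, 0.626, -0.0]
wrist_force: [-0.2, -0.8, 0.9]
finger_gap: 0.0852
grip_force: 0.0
[0.52032072 0.02786923 0.30204058] [ 1.02965724e-04  7.80073466e-01  6.25687921e-01 -4.68001386e-05] [-1.00503588e-01  1.97399729e-01  8.23172731e-02  1.45563632e+00
 -2.12498008e-04  1.68906287e+00]
```

View pics/w1.png

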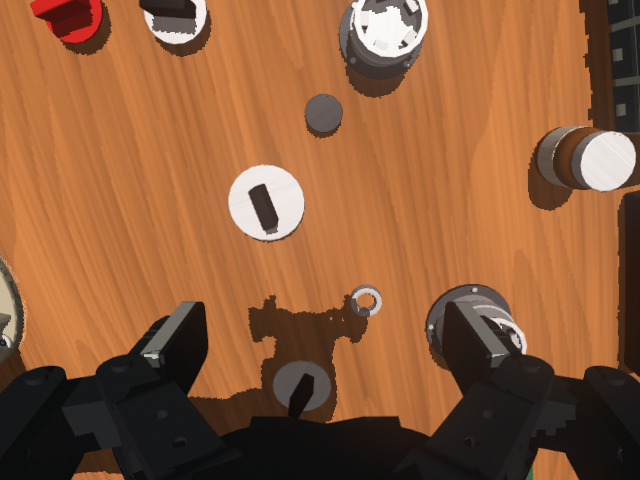

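The wide lid is at (267,203), with its bar leaning a little off vertical. The narrow canister is at (388,30) with its tabs visible, and the wide canister at (485,330) is half hidden by a finger. Now I'll fit the lid disc, the bar and the mouths.

```bash
cat > fit.py <<'E'
from h import *
def load(n):
    z=np.load(f"pics/{n}.npz"); return cv2.imread(f"pics/{n}.png"),z["d"],dict(tcp_pos=z["pos"],orientation=z["q"])
def cloud(name,d,st):
    v,u=np.mgrid[0:480,0:640]; P,z=pts(name,np.c_[u.ravel(),v.ravel()],d,st); P[z<=0]=np.nan
    return P.reshape(480,640,3)
def circ(xy):
    A=np.c_[2*xy,np.ones(len(xy))]; s=np.linalg.lstsq(A,(xy**2).sum(1),rcond=None)[0]
    return s[:2],np.sqrt(s[2]+s[:2]@s[:2])
def near(P,c,r): return np.hypot(P[...,0]-c[0],P[...,1]-c[1])<r
def lid(name,img,d,st,c,rr,dz=0):
    P=cloud(name,d,st); g=img.max(2); N=near(P,c,rr+.02)
    top=N&(P[...,2]>.042+dz)&(P[...,2]<.066+dz)&(g<110)   # bar top (includes some side)
    hz=np.nanmedian(P[top][:,2]); hi=np.nanpercentile(P[top][:,2],90)
    top&=P[...,2]>hi-.004
    q=P[top][:,:2].astype(np.float32); r=cv2.minAreaRect(q); b=cv2.boxPoints(r)
    e=[b[1]-b[0],b[2]-b[1]]; L=max(e,key=np.linalg.norm)
    yaw=np.degrees(np.arctan2(L[1],L[0]))%180
    disc=(N&(img.min(2)>140)&(P[...,2]<.035+dz)&(P[...,2]>.008+dz)).astype(np.uint8)
    k=cv2.findContours(disc,cv2.RETR_EXTERNAL,cv2.CHAIN_APPROX_NONE)[0]; k=max(k,key=cv2.contourArea)[:,0]
    hd=np.nanmedian(P[disc>0][:,2]); X=onplane(name,cv2.convexHull(k)[:,0],hd,st)[:,:2]; cc,R0=circ(X)
    print(name,"bar ctr",np.round(np.array(r[0]),4),"size",np.round(sorted(r[1]),4),"yaw %.1f"%yaw,"ztop %.4f"%hi,"| disc",np.round(cc,4),"R %.4f z %.4f"%(R0,hd))
def rim(name,img,d,st,c,rr):
    P=cloud(name,d,st); m=near(P,c,rr+.02)&(P[...,2]>.064)&(P[...,2]<.08)
    k=cv2.findContours(m.astype(np.uint8),cv2.RETR_EXTERNAL,cv2.CHAIN_APPROX_NONE)[0]; k=max(k,key=cv2.contourArea)[:,0]
    hz=np.nanmedian(P[m][:,2]); X=onplane(name,cv2.convexHull(k)[:,0],hz,st)[:,:2]; cc,R0=circ(X)
    print(name,"rim",np.round(cc,4),"R %.4f z %.4f n %d"%(R0,hz,m.sum()))
E
python3 - <<'E'
from fit import *
def one(n,i,d,st=None):
    for f,c,r in ((lid,(.455,.024),.042),(lid,(.417,.234),.032),(lid,(.44,-.207),.037),(rim,(.665,-.177),.042),(rim,(.615,.166),.032)):
        try: f(n,i,d,st,c,r)
        except Exception as e: print(n,c,"fail",str(e)[:60])
one("wrist",*load("w1"))
for n in("top","scene"): one(n,cv2.imread(f"pics/{n}0.png"),np.load(f"pics/{n}0.npy"))
E
```

```text
wrist bar ctr [0.4559 0.0307] size [0.0135 0.0432] yaw 97.4 ztop 0.0540 | disc [0.4556 0.0307] R 0.0413 z 0.0191
wrist bar ctr [0.4138 0.2365] size [0.0092 0.0441] yaw 164.9 ztop 0.0540 | disc [0.4145 0.2386] R 0.0304 z 0.0193
wrist (0.44, -0.207) fail max() iterable argument is empty
wrist rim [ 0.6623 -0.1697] R 0.0393 z 0.0688 n 433
wrist rim [0.6123 0.1735] R 0.0326 z 0.0688 n 1464
top bar ctr [0.4538 0.0283] size [0.0137 0.0407] yaw 97.4 ztop 0.0571 | disc [0.4545 0.0297] R 0.0412 z 0.0196
top bar ctr [0.4137 0.2376] size [0.0112 0.0378] yaw 164.7 ztop 0.0580 | disc [0.4137 0.2396] R 0.0312 z 0.0198
top bar ctr [ 0.437  -0.2068] size [0.0135 0.0411] yaw 51.6 ztop 0.0568 | disc [ 0.4377 -0.207 ] R 0.0361 z 0.0198
top rim [ 0.6583 -0.175 ] R 0.0423 z 0.0688 n 226
top rim [0.6114 0.1736] R 0.0322 z 0.0691 n 151
scene bar ctr [0.4582 0.0278] size [0.0158 0.042 ] yaw 102.6 ztop 0.0541 | disc [0.4564 0.0299] R 0.0407 z 0.0183
scene bar ctr [0.4172 0.239 ] size [0.0144 0.044 ] yaw 162.8 ztop 0.0537 | disc [0.4157 0.2402] R 0.0305 z 0.0183
scene bar ctr [ 0.4414 -0.2076] size [0.0165 0.043 ] yaw 53.1 ztop 0.0538 | disc [ 0.4404 -0.2066] R 0.0350 z 0.0185
scene rim [ 0.6616 -0.1758] R 0.0430 z 0.0680 n 456
scene rim [0.6145 0.1728] R 0.0337 z 0.0674 n 236
```

```bash
cat > go.py <<'E'
import sys
from h import *
st=env.get_state(); q=st["orientation"]; Rt=R.from_quat([q[1],q[2],q[3],q[0]]).as_matrix()
def yaw(M): return np.degrees(np.arctan2(M[1,0],M[0,0]))
x,y,z,w=map(float,sys.argv[1:5]); p=np.array(st["tcp_pos"]) if len(sys.argv)<6 else np.array(list(map(float,sys.argv[5:8])))
if len(sys.argv)>8:
    a=np.radians(float(sys.argv[8])); Rt=np.array([[np.cos(a),np.sin(a),0],[np.sin(a),-np.cos(a),0],[0,0,-1]])
d=Rt.T@(np.array([x,y,z])-p); dw=(w-yaw(Rt)+180)%360-180
print("tcp",np.round(p,4),"yaw %.2f"%yaw(Rt),"tilt %.2f"%np.degrees(np.arccos(-Rt[2,2])),"q6 %.1f"%np.degrees(st["joint_pos"][5]),"F",np.round(st["wrist_force"],1),"T",np.round(st["ft_torque"],2),"gap %.4f grip %.0f t %.2f"%(st["finger_gap"],st["grip_force"],st["clock"]))
print("travel",np.round(d/.12,3),"rotz",round(-dw/60,3),"| rows >= %.1f / %.1f"%(np.linalg.norm(d)/.05,abs(dw)/8.59))
E
python3 -m pendant '[{"travel":[-0.75,0.765,0],"rot":[0,0,0],"fingers":1},{"travel":[-0.75,0.765,0],"rot":[0,0,0],"fingers":1},{"travel":[-0.75,0.765,0],"rot":[0,0,0],"fingers":1}]' |sed -n 1,2p
python3 -m pendant '[{"travel":[-0.75,0.765,0],"rot":[0,0,0],"fingers":1},{"travel":[-0.75,0.765,0],"rot":[0,0,0],"fingers":1},{"travel":[-0.75,0.765,0],"rot":[0,0,0],"fingers":1},{"travel":[-0.75,0.765,0],"rot":[0,0,0],"fingers":1}]' |sed -n 1,2p
python3 look.py w2; python3 go.py 0.4557 0.0305 0.15 97.4
python3 - <<'E'
from fit import *
i,d,st=load("w2"); rim("wrist",i,d,st,(.66,-.175),.042); rim("wrist",i,d,st,(.66,-.175),.035)
E
```

```text
clock: 3.45
tcp_pos: [0.592, -0.082, 0.3017]
clock: 3.85
tcp_pos: [0.6622, -0.1909, 0.2993]
[ 0.6621947  -0.19094492  0.29926468] [-6.27443655e-04  7.80865161e-01  6.24698801e-01 -7.83666729e-04] [-3.96731448e-01  5.69002196e-01  6.21617786e-01  1.62526408e+00
 -7.75101182e-04  1.39536962e+00]
tcp [ 0.6614 -0.1888  0.3001] yaw 77.43 tilt 0.12 q6 80.0 F [1.  0.5 0.6] T [ 0.01  0.04 -0.02] gap 0.0855 grip 0 t 3.90
travel [ 1.41  -2.068  1.256] rotz -0.333 | rows >= 6.7 / 2.3
wrist rim [ 0.6597 -0.175 ] R 0.0422 z 0.0685 n 2375
wrist rim [ 0.6597 -0.175 ] R 0.0422 z 0.0685 n 2375
```

View pics/w2.png

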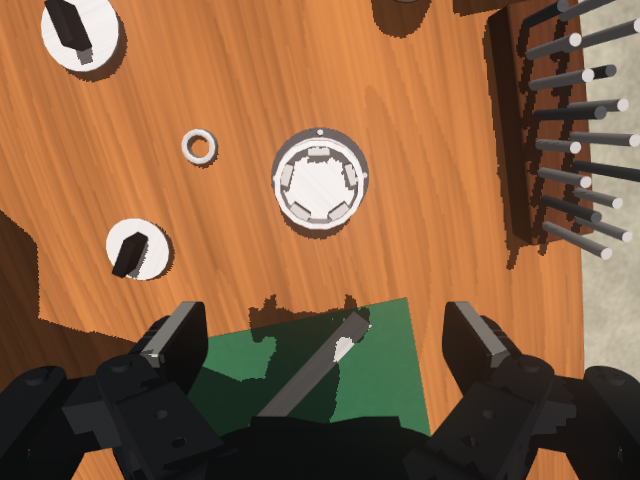

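The wide canister's mouth is at (320,183). Five tabs show at about (319,151), (350,173), (339,211), (300,211) and (288,175). I'll compute their angles.

```bash
cat >> fit.py <<'E'
def slots(n,c,r0,r1):
    i,d,st=load(n); P=cloud("wrist",d,st)-[c[0],c[1],0]; r=np.hypot(P[...,0],P[...,1])
    m=(r>r0)&(r<r1)&(P[...,2]>.060)&(P[...,2]<.0675); a=np.arctan2(P[m][:,1],P[m][:,0])
    h=np.histogram(np.degrees(a)%360,60,(0,360))[0]; print(h)
    t=np.angle(np.exp(5j*a).mean())/5; print("tabs phase %.1f conc %.2f n %d"%(np.degrees(t)%72,abs(np.exp(5j*a).mean()),m.sum()),"slots at",np.round((np.degrees(t)+36)%72+72*np.arange(5),1))
    # tabs by pixel brightness: grey, on plane z=.066
    v,u=np.mgrid[0:480,0:640]; X=onplane("wrist",np.c_[u.ravel(),v.ravel()],.066,st)[:,:2]-c; rr=np.hypot(*X.T); g=i.min(2).ravel()
    k=(rr>r0+.001)&(rr<r1); a=np.arctan2(X[k,1],X[k,0]); gg=g[k].astype(float); w=(gg.mean()-gg)
    t=np.angle((w*np.exp(5j*a)).sum())/5; print("grey phase %.1f"%(np.degrees(t)%72))
E
python3 - <<'E'
from fit import *
slots("w2",(.6597,-.175),.0285,.035)
slots("w1",(.6123,.1735),.0195,.0255)
E
```

```text
[23 22 25 19  1  0  0  0  0  1 22 26 21 28 25 22  1  0  0  0  0  2 21 26
 24 24 22 20  0  0  0  0  0  4 19 24 22 21 24 21  2  0  0  0  0  2 23 22
 22 23 22 25  3  0  0  0  0  0 17 24]
tabs phase 6.0 conc 0.64 n 695 slots at [ 42. 114. 186. 258. 330.]
grey phase 41.7
[ 1 20 20 24 20 16  4  0  0  0  0  0  0  0  0  0  0  0  0  0  0  0  0  0
  5 20 22 12 21 21  1  0  0  0  0  0  3 19 18 19 17 20  5  0  0  0  0  0
  6 18 21 16 19 18  9  0  0  0  0  0]
tabs phase 21.0 conc 0.70 n 415 slots at [ 57. 129. 201. 273. 345.]
grey phase 60.7
```

Depth gives the wide slots at 42°+72k and the narrow ones at about 57°+72k. The bar hides which end is +x, so the lid phase has two options, to be settled by feel. Next, the wide lid.

```bash
python3 -m pendant '[{"travel":[0.57,-0.95,0.4],"rot":[0,0,0],"fingers":1},{"travel":[0.57,-0.95,0.4],"rot":[0,0,0],"fingers":1},{"travel":[0.57,-0.95,0.4],"rot":[0,0,0],"fingers":1}]' |sed -n 1,2p
python3 -m pendant '[{"travel":[0.84,-1,0.46],"rot":[0,0,-0.333],"fingers":1},{"travel":[0.84,-1,0.46],"rot":[0,0,-0.333],"fingers":1},{"travel":[0.84,-1,0.46],"rot":[0,0,-0.333],"fingers":1},{"travel":[0.84,-1,0.46],"rot":[0,0,-0.333],"fingers":1},{"travel":[0.84,-1,0.46],"rot":[0,0,-0.333],"fingers":1}]' |sed -n 1,2p
python3 look.py w3; python3 go.py 0.4557 0.0305 0.043 97.4
python3 - <<'E'
from fit import *
i,d,st=load("w3"); lid("wrist",i,d,st,(.4557,.0305),.042)
E
```

```text
clock: 4.2
tcp_pos: [0.5616, -0.0931, 0.2533]
clock: 4.7
tcp_pos: [0.4656, 0.0309, 0.199]
[0.46561734 0.0308938  0.1989508 ] [-4.03362580e-04  6.57233216e-01  7.53687132e-01 -2.11329957e-04] [-1.06113925e-01  1.15079066e-01 -2.68069248e-01  1.18855125e+00
  1.16642835e-04  1.32816992e+00]
tcp [0.4677 0.0296 0.1997] yaw 97.75 tilt 0.09 q6 76.1 F [0.5 0.3 0.8] T [-0.05  0.02  0.  ] gap 0.0854 grip 0 t 4.75
travel [ 0.022 -0.1    1.305] rotz 0.006 | rows >= 3.1 / 0.0
wrist bar ctr [0.4551 0.0312] size [0.0135 0.0433] yaw 97.0 ztop 0.0540 | disc [0.4551 0.0306] R 0.0414 z 0.0193
```

```bash
python3 -m pendant '[{"travel":[0.02,-0.1,0.5],"rot":[0,0,0],"fingers":1},{"travel":[0.02,-0.1,0.8],"rot":[0,0,0],"fingers":1},{"travel":[0.02,-0.1,0.8],"rot":[0,0,0],"fingers":1},{"travel":[0.02,-0.1,0.8],"rot":[0,0,0],"fingers":1}]' |sed -n 1,2p
python3 go.py 0.4553 0.0308 0.043 97.2
```

```text
clock: 5.15
tcp_pos: [0.4571, 0.0285, 0.1038]
tcp [0.4571 0.0285 0.1038] yaw 97.58 tilt 0.02 q6 75.9 F [ 1.1 -0.2  0.4] T [-0.05 -0.02 -0.01] gap 0.0853 grip 0 t 5.15
travel [ 0.021 -0.012  0.507] rotz 0.006 | rows >= 1.2 / 0.0
```

```bash
python3 -m pendant '[{"travel":[0.02,-0.012,0.3],"rot":[0,0,0],"fingers":1},{"travel":[0.02,-0.012,0.507],"rot":[0,0,0],"fingers":1},{"travel":[0.02,-0.012,0.507],"rot":[0,0,0],"fingers":1},{"travel":[0.02,-0.012,0.507],"rot":[0,0,0],"fingers":-1},{"travel":[0.02,-0.012,0.507],"rot":[0,0,0],"fingers":-1},{"travel":[0.02,-0.012,0.507],"rot":[0,0,0],"fingers":-1},{"travel":[0.02,-0.012,0.507],"rot":[0,0,0],"fingers":-1},{"travel":[0.02,-0.012,0.507],"rot":[0,0,0],"fingers":-1},{"travel":[0.02,-0.012,0.507],"rot":[0,0,0],"fingers":-1},{"travel":[0.02,-0.012,0.507],"rot":[0,0,0],"fingers":-1}]' 40
python3 go.py 0.4553 0.0308 0.043 97.2
```

```text
clock: 6.15
tcp_pos: [0.4549, 0.0314, 0.0429]
orientation: [0.001, 0.658, 0.753, 0.0]
wrist_force: [-1.2, -0.3, 5.5]
finger_gap: 0.0124
grip_force: 39.1
tcp [0.4549 0.0314 0.0429] yaw 97.67 tilt 0.07 q6 76.2 F [-1.2 -0.3  5.5] T [ 0.    0.25 -0.03] gap 0.0124 grip 39 t 6.15
travel [-0.005  0.002 -0.001] rotz 0.008 | rows >= 0.0 / 0.1
```

```bash
python3 -m pendant '[{"travel":[0,0,-0.4],"rot":[0,0,0],"fingers":-1},{"travel":[0,0,-0.8],"rot":[0,0,-0.27],"fingers":-1},{"travel":[0,0,-1],"rot":[0,0,-0.27],"fingers":-1},{"travel":[0,0,-1],"rot":[0,0,-0.27],"fingers":-1},{"travel":[0,0,-1],"rot":[0,0,-0.27],"fingers":-1}]'|sed -n '1,2p;4,9p'
python3 go.py 0.6597 -0.175 0.16 114
```

```text
clock: 6.65
tcp_pos: [0.4543, 0.0315, 0.1618]
wrist_force: [-0.4, -0.1, -2.6]
finger_gap: 0.012
grip_force: 39.9
tcp [0.4543 0.0315 0.1618] yaw 113.76 tilt 0.02 q6 60.1 F [-0.4 -0.1 -2.6] T [0.01 0.01 0.01] gap 0.0120 grip 40 t 6.65
travel [-2.265  0.873  0.016] rotz -0.004 | rows >= 5.8 / 0.0
```

```bash
python3 -m pendant '[{"travel":[-0.4,0.15,0],"rot":[0,0,0],"fingers":-1},{"travel":[-0.755,0.291,0],"rot":[0,0,0],"fingers":-1},{"travel":[-0.755,0.291,0],"rot":[0,0,0],"fingers":-1}]'|sed -n '1,2p'
python3 -m pendant '[{"travel":[-0.4,0.15,0],"rot":[0,0,0],"fingers":-1},{"travel":[-0.755,0.291,0],"rot":[0,0,0],"fingers":-1},{"travel":[-0.755,0.291,0],"rot":[0,0,0],"fingers":-1}]'|sed -n '1,2p'
python3 -m pendant '[{"travel":[-0.4,0.15,0],"rot":[0,0,0],"fingers":-1},{"travel":[-0.755,0.291,0],"rot":[0,0,0],"fingers":-1},{"travel":[-0.755,0.291,0],"rot":[0,0,0],"fingers":-1},{"travel":[-0.755,0.291,0],"rot":[0,0,0],"fingers":-1},{"travel":[-0.755,0.291,0],"rot":[0,0,0],"fingers":-1}]'|sed -n '1,2p;4,9p'
python3 look.py w4
python3 go.py 0.6597 -0.175 0.111 114
python3 - <<'E'
from fit import *
i,d,st=load("w4"); dz=st["tcp_pos"][2]-.043
P=cloud("wrist",d,st); m=near(P,(.66,-.175),.06)&(abs(P[...,2]-.02-dz)<.006)&(i.min(2)>110)
k=max(cv2.findContours(m.astype(np.uint8),0,1)[0],key=cv2.contourArea)[:,0]; hz=np.median(P[m][:,2]); X=onplane("wrist",cv2.convexHull(k)[:,0],hz,st)[:,:2]; print(circ(X),hz-dz,st["tcp_pos"])
cv2.imwrite("pics/w4c.png",i)
E
```

```text
clock: 6.95
tcp_pos: [0.526, -0.0407, 0.1594]
clock: 7.25
tcp_pos: [0.594, -0.1096, 0.1582]
clock: 7.75
tcp_pos: [0.6586, -0.1735, 0.1604]
wrist_force: [0.0, -0.4, -1.5]
finger_gap: 0.0122
grip_force: 39.9
[ 0.65863947 -0.17348005  0.16039414] [-1.95150532e-03  5.45727569e-01  8.37960330e-01 -3.13117877e-04] [-3.75347374e-01  5.48673592e-01  2.49891239e-01  1.27596328e+00
  1.69202989e-04  7.79169093e-01]
tcp [ 0.6589 -0.1734  0.1613] yaw 113.88 tilt 0.14 q6 44.6 F [ 0.1 -0.1 -1.3] T [-0.04  0.   -0.04] gap 0.0120 grip 40 t 7.80
travel [-0.016  0.001  0.419] rotz -0.002 | rows >= 1.0 / 0.0
(array([ 0.65860704, -0.17378449]), np.float64(0.04157249416421076)) 0.019306633865696574 [ 0.65863947 -0.17348005  0.16039414]
```

View pics/w4.png

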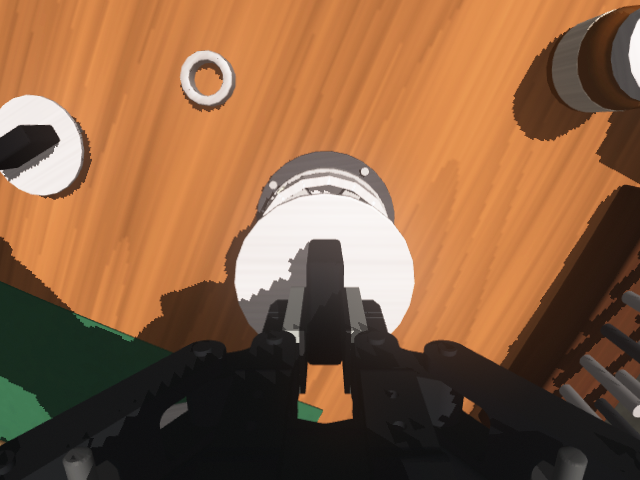

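The lid disc is centred at (324,282) and sits square in the fingers over the canister, within 0.3 mm of the TCP. Now lowering to tab height.

```bash
python3 -m pendant '[{"travel":[-0.016,0,0.2],"rot":[0,0,0],"fingers":-1},{"travel":[-0.016,0,0.36],"rot":[0,0,0],"fingers":-1},{"travel":[-0.016,0,0.42],"rot":[0,0,0],"fingers":-1},{"travel":[-0.016,0,0.42],"rot":[0,0,0],"fingers":-1}]'|sed -n '1,2p;4,9p'
python3 -m pendant '[{"travel":[0,0,0.015],"rot":[0,0,0],"fingers":-1},{"travel":[0,0,0.03],"rot":[0,0,0],"fingers":-1},{"travel":[0,0,0.03],"rot":[0,0,0],"fingers":-1}]'|sed -n '1,2p;4,9p'
python3 go.py 0.6597 -0.175 0.097 78
```

```text
clock: 8.2
tcp_pos: [0.6596, -0.1752, 0.111]
wrist_force: [0.1, 0.7, -1.8]
finger_gap: 0.0121
grip_force: 39.9
clock: 8.5
tcp_pos: [0.6613, -0.1763, 0.109]
wrist_force: [-0.7, 0.3, -0.9]
finger_gap: 0.0122
grip_force: 40.0
tcp [ 0.6613 -0.1763  0.109 ] yaw 113.88 tilt 0.06 q6 44.5 F [-0.7  0.3 -0.9] T [ 0.17  0.19 -0.03] gap 0.0122 grip 40 t 8.50
travel [ 0.015 -0.008  0.1  ] rotz 0.598 | rows >= 0.2 / 4.2
```

```bash
python3 -m pendant '[{"travel":[0,0,0.02],"rot":[0,0,0],"fingers":-1},{"travel":[0,0,0.035],"rot":[0,0,0],"fingers":-1},{"travel":[0,0,0.035],"rot":[0,0,0],"fingers":-1}]'|sed -n '1,2p;4,9p'
python3 go.py 0.6597 -0.175 0.097 78
```

```text
clock: 8.8
tcp_pos: [0.6613, -0.1761, 0.1046]
wrist_force: [-0.8, 1.3, -1.0]
finger_gap: 0.0126
grip_force: 40.0
tcp [ 0.6613 -0.1761  0.1046] yaw 113.89 tilt 0.06 q6 44.5 F [-0.8  1.3 -1. ] T [ 0.45  0.04 -0.04] gap 0.0126 grip 40 t 8.80
travel [ 0.014 -0.008  0.063] rotz 0.598 | rows >= 0.2 / 4.2
```

Already 4 mm below the tab tops with almost no force, so the first phase guess looks right. Continuing down.

```bash
python3 -m pendant '[{"travel":[0,0,0.02],"rot":[0,0,0],"fingers":-1},{"travel":[0,0,0.04],"rot":[0,0,0],"fingers":-1},{"travel":[0,0,0.055],"rot":[0,0,0],"fingers":-1},{"travel":[0,0,0.065],"rot":[0,0,0],"fingers":-1},{"travel":[0,0,0.065],"rot":[0,0,0],"fingers":-1}]'|sed -n '1,2p;4,9p'
python3 go.py 0.6597 -0.175 0.097 78; python3 look.py w5
python3 - <<'E'
from fit import *
i,d,st=load("w5"); P=cloud("wrist",d,st); m=near(P,(.66,-.175),.06)&(abs(P[...,2]-.075)<.02)&(i.min(2)>110)
X=P[m]; A=np.c_[X[:,:2]-[.66,-.175],np.ones(len(X))]; s=np.linalg.lstsq(A,X[:,2],rcond=None)[0]; print("disc z %.4f slope %.3f %.3f"%(s[2],s[0],s[1]), np.median(X,0))
E
```

```text
clock: 9.3
tcp_pos: [0.6605, -0.1759, 0.097]
wrist_force: [-4.3, 4.6, 6.6]
finger_gap: 0.0121
grip_force: 40.8
tcp [ 0.6605 -0.1759  0.097 ] yaw 113.89 tilt 0.04 q6 44.5 F [-4.3  4.6  6.6] T [ 0.9   0.86 -0.06] gap 0.0121 grip 41 t 9.30
travel [ 0.009 -0.003  0.   ] rotz 0.598 | rows >= 0.0 / 4.2
[ 0.66053523 -0.17586778  0.09702343] [-3.55328950e-04  5.45465948e-01  8.38132896e-01  1.46346606e-04] [-3.77712739e-01  5.80299240e-01  1.45674257e-01  1.13681002e+00
  4.27554538e-04  7.76177120e-01]
disc z 0.0736 slope 0.022 -0.050 [ 0.65290965 -0.15767196  0.07330328]
```

View pics/w5.png

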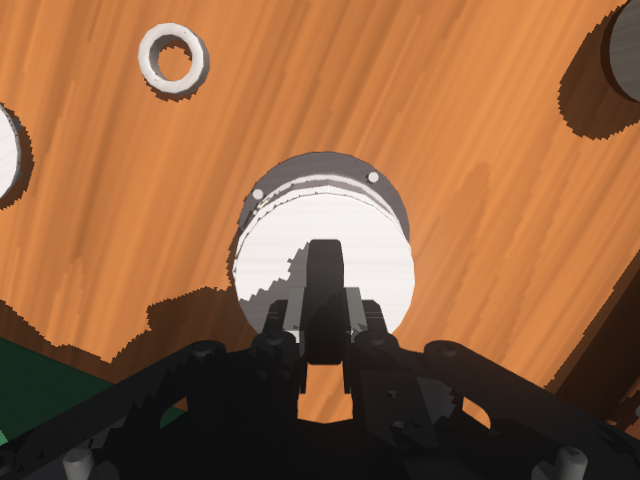

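The lid is fully home: its disc lies flush on the rim at (324,280), measured at z≈0.0736. Now I'll ease the side force and turn clockwise.

```bash
python3 -m pendant '[{"travel":[0.009,-0.003,0],"rot":[0,0,0.05],"fingers":-1},{"travel":[0.009,-0.003,0],"rot":[0,0,0.13],"fingers":-1},{"travel":[0.009,-0.003,0],"rot":[0,0,0.21],"fingers":-1},{"travel":[0.009,-0.003,0],"rot":[0,0,0.29],"fingers":-1},{"travel":[0.009,-0.003,0],"rot":[0,0,0.37],"fingers":-1},{"travel":[0.009,-0.003,0],"rot":[0,0,0.45],"fingers":-1},{"travel":[0.009,-0.003,0],"rot":[0,0,0.5],"fingers":-1}]'|sed -n '1,2p;4,9p'
python3 go.py 0.6597 -0.175 0.097 78
```

```text
clock: 10.05
tcp_pos: [0.661, -0.1756, 0.097]
wrist_force: [-1.6, 2.7, 3.9]
finger_gap: 0.0121
grip_force: 40.6
tcp [ 0.661  -0.1756  0.097 ] yaw 83.74 tilt 0.11 q6 74.7 F [-1.6  2.7  3.9] T [0.57 0.13 0.2 ] gap 0.0121 grip 41 t 10.05
travel [ 0.004 -0.011 -0.   ] rotz 0.096 | rows >= 0.0 / 0.7
```

```bash
for k in 1; do python3 -m pendant '[{"travel":[0,0,0],"rot":[0,0,0.04],"fingers":-1},{"travel":[0,0,0],"rot":[0,0,0.08],"fingers":-1},{"travel":[0,0,0],"rot":[0,0,0.08],"fingers":-1}]'|sed -n '1p;4,4p'; done
python3 go.py 0.6597 -0.175 0.097 78
python3 -m pendant '[{"travel":[0,0,0],"rot":[0,0,0.04],"fingers":-1},{"travel":[0,0,0],"rot":[0,0,0.08],"fingers":-1},{"travel":[0,0,0],"rot":[0,0,0.08],"fingers":-1}]'|sed -n '1p;4,4p'
python3 go.py 0.6597 -0.175 0.097 78
```

```text
clock: 10.35
wrist_force: [-1.1, 1.9, 5.0]
tcp [ 0.661  -0.1757  0.097 ] yaw 79.09 tilt 0.11 q6 79.3 F [-1.1  1.9  5. ] T [0.55 0.12 0.1 ] gap 0.0119 grip 41 t 10.35
travel [ 0.004 -0.012 -0.   ] rotz 0.018 | rows >= 0.0 / 0.1
clock: 10.65
wrist_force: [-0.7, 3.7, 5.8]
tcp [ 0.6608 -0.1753  0.097 ] yaw 74.35 tilt 0.08 q6 84.1 F [-0.7  3.7  5.8] T [0.71 0.2  0.36] gap 0.0119 grip 41 t 10.65
travel [ 0.   -0.01 -0.  ] rotz -0.061 | rows >= 0.0 / 0.4
```

```bash
python3 -m pendant '[{"travel":[0,0,0],"rot":[0,0,0.03],"fingers":-1},{"travel":[0,0,0],"rot":[0,0,0.06],"fingers":-1},{"travel":[0,0,0],"rot":[0,0,0.06],"fingers":-1}]'|sed -n '1p;4,4p'
python3 go.py 0.6597 -0.175 0.097 78|head -1
python3 -m pendant '[{"travel":[0,0,0],"rot":[0,0,0.03],"fingers":-1},{"travel":[0,0,0],"rot":[0,0,0.06],"fingers":-1},{"travel":[0,0,0],"rot":[0,0,0.06],"fingers":-1}]'|sed -n '1p;4,4p'
python3 go.py 0.6597 -0.175 0.097 78|head -1
```

```text
clock: 10.95
wrist_force: [-3.0, 4.6, 7.6]
tcp [ 0.6604 -0.1747  0.097 ] yaw 70.83 tilt 0.06 q6 87.6 F [-3.   4.6  7.6] T [1.01 0.47 0.69] gap 0.0122 grip 42 t 10.95
clock: 11.25
wrist_force: [-4.0, 1.4, 7.6]
tcp [ 0.6599 -0.1757  0.097 ] yaw 67.15 tilt 0.07 q6 91.2 F [-4.   1.4  7.6] T [0.41 0.83 0.34] gap 0.0121 grip 49 t 11.25
```

Torque rose to about 0.7 N m and then slipped in the pads near 40-46° of turn, which fits the stop. I'll let go and check the bar's yaw.

```bash
python3 -m pendant '[{"travel":[0,0,0],"rot":[0,0,0],"fingers":1},{"travel":[0,0,0],"rot":[0,0,0],"fingers":1},{"travel":[0,0,0],"rot":[0,0,0],"fingers":1},{"travel":[0,0,0],"rot":[0,0,0],"fingers":1},{"travel":[0,0,-0.1],"rot":[0,0,0],"fingers":1},{"travel":[0,0,-0.4],"rot":[0,0,0],"fingers":1},{"travel":[0,0,-0.8],"rot":[0,0,0],"fingers":1},{"travel":[0,0,-0.8],"rot":[0,0,0],"fingers":1}]'|sed -n '1,2p;5,5p'
python3 look.py w6
python3 - <<'E'
from fit import *
i,d,st=load("w6"); lid("wrist",i,d,st,(.66,-.175),.042,.054)
E
python3 go.py 0.6123 0.1735 0.25 67
```

```text
clock: 12.05
tcp_pos: [0.6638, -0.177, 0.2012]
finger_gap: 0.0856
[ 0.66380175 -0.17701555  0.20118593] [0.00549362 0.83349882 0.55248135 0.00372844] [-3.77246912e-01  5.34761290e-01  3.26265477e-01  1.34902264e+00
 -1.58256039e-04  1.59363899e+00]
wrist bar ctr [ 0.6599 -0.1747] size [0.0137 0.0438] yaw 75.0 ztop 0.1079 | disc [ 0.66   -0.1742] R 0.0420 z 0.0732
tcp [ 0.6629 -0.1767  0.1979] yaw 67.08 tilt 0.55 q6 91.3 F [-0.2  0.9 -0.2] T [ 0.   -0.06 -0.05] gap 0.0852 grip 0 t 12.10
travel [ 2.523 -1.521 -0.448] rotz 0.001 | rows >= 7.2 / 0.0
```

The bar's yaw is 75.0°, so it turned 39° in all, about 10° of play plus 30°. Time is plentiful, so I'll re-grip more firmly and confirm the stop.

```bash
python3 go.py 0.6599 -0.1745 0.098 75
python3 -m pendant '[{"travel":[0.01,-0.03,0.3],"rot":[0,0,-0.13],"fingers":1},{"travel":[0.01,-0.03,0.6],"rot":[0,0,-0.13],"fingers":1},{"travel":[0.01,-0.03,0.8],"rot":[0,0,-0.13],"fingers":1},{"travel":[0.01,-0.03,0.83],"rot":[0,0,-0.13],"fingers":1},{"travel":[0.01,-0.03,0.83],"rot":[0,0,-0.13],"fingers":-1},{"travel":[0.01,-0.03,0.83],"rot":[0,0,-0.13],"fingers":-1},{"travel":[0.01,-0.03,0.83],"rot":[0,0,-0.13],"fingers":-1},{"travel":[0.01,-0.03,0.83],"rot":[0,0,-0.13],"fingers":-1},{"travel":[0.01,-0.03,0.83],"rot":[0,0,-0.13],"fingers":-1},{"travel":[0.01,-0.03,0.83],"rot":[0,0,-0.13],"fingers":-1}]' 80|sed -n '1,2p;4,9p'
python3 go.py 0.6599 -0.1745 0.098 75
python3 -m pendant '[{"travel":[0,0,0],"rot":[0,0,0.03],"fingers":-1},{"travel":[0,0,0],"rot":[0,0,0.06],"fingers":-1},{"travel":[0,0,0],"rot":[0,0,0.08],"fingers":-1},{"travel":[0,0,0],"rot":[0,0,0.08],"fingers":-1}]'|sed -n '1p;4,4p'
python3 go.py 0.6599 -0.1745 0.098 75|head -1
```

```text
tcp [ 0.6629 -0.1767  0.1979] yaw 67.08 tilt 0.55 q6 91.3 F [-0.2  0.9 -0.2] T [ 0.   -0.06 -0.05] gap 0.0852 grip 0 t 12.10
travel [ 0.007 -0.038  0.833] rotz -0.132 | rows >= 2.0 / 0.9
clock: 13.1
tcp_pos: [0.6588, -0.1735, 0.094]
wrist_force: [1.5, -0.4, 5.2]
finger_gap: 0.0114
grip_force: 78.5
tcp [ 0.6588 -0.1735  0.094 ] yaw 74.89 tilt 0.20 q6 83.6 F [ 1.5 -0.4  5.2] T [-0.   -0.21  0.12] gap 0.0114 grip 78 t 13.10
travel [-0.006  0.011 -0.033] rotz -0.002 | rows >= 0.1 / 0.0
clock: 13.5
wrist_force: [6.3, -0.3, 4.3]
tcp [ 0.6595 -0.1737  0.0941] yaw 70.14 tilt 0.28 q6 88.4 F [ 6.3 -0.3  4.3] T [-0.26 -1.1   0.97] gap 0.0111 grip 80 t 13.50
```

Torque climbs straight to 0.97 N m, so the stop is confirmed. I'll release it and go to view the narrow canister.

```bash
python3 -m pendant '[{"travel":[0,0,0],"rot":[0,0,0],"fingers":1},{"travel":[0,0,0],"rot":[0,0,0],"fingers":1},{"travel":[0,0,0],"rot":[0,0,0],"fingers":1},{"travel":[0,0,0],"rot":[0,0,0],"fingers":1},{"travel":[0,0,-0.1],"rot":[0,0,0],"fingers":1},{"travel":[0,0,-0.4],"rot":[0,0,0],"fingers":1},{"travel":[0,0,-0.8],"rot":[0,0,0],"fingers":1},{"travel":[0,0,-1],"rot":[0,0,0],"fingers":1}]'|sed -n '1,2p;5,5p'
python3 look.py w7
python3 - <<'E'
from fit import *
i,d,st=load("w7"); lid("wrist",i,d,st,(.66,-.175),.042,.054)
E
python3 go.py 0.6123 0.165 0.28 70
```

```text
clock: 14.3
tcp_pos: [0.6585, -0.1735, 0.2179]
finger_gap: 0.0855
[ 0.65848513 -0.17352896  0.21794041] [0.00233935 0.81882156 0.57404143 0.00148996] [-3.75378942e-01  5.27072242e-01  3.54370470e-01  1.39254826e+00
 -9.35280556e-05  1.54334206e+00]
wrist bar ctr [ 0.6592 -0.1748] size [0.0139 0.0444] yaw 75.1 ztop 0.1080 | disc [ 0.6598 -0.1741] R 0.0420 z 0.0732
tcp [ 0.6597 -0.174   0.2215] yaw 70.07 tilt 0.61 q6 88.4 F [ 1.2 -0.5  2.9] T [-0.06 -0.02 -0.  ] gap 0.0852 grip 0 t 14.35
travel [ 2.521 -1.33  -0.503] rotz 0.001 | rows >= 6.9 / 0.0
```

```bash
python3 -m pendant '[{"travel":[0.45,-0.22,-0.17],"rot":[0,0,0],"fingers":1},{"travel":[0.84,-0.443,-0.17],"rot":[0,0,0],"fingers":1},{"travel":[0.84,-0.443,-0.17],"rot":[0,0,0],"fingers":1}]'|sed -n '1,2p'
python3 -m pendant '[{"travel":[0.45,-0.22,-0.17],"rot":[0,0,0],"fingers":1},{"travel":[0.84,-0.443,-0.17],"rot":[0,0,0],"fingers":1},{"travel":[0.84,-0.443,-0.17],"rot":[0,0,0],"fingers":1}]'|sed -n '1,2p'
python3 -m pendant '[{"travel":[0.45,-0.22,-0.17],"rot":[0,0,0],"fingers":1},{"travel":[0.84,-0.443,-0.17],"rot":[0,0,0],"fingers":1},{"travel":[0.84,-0.443,-0.17],"rot":[0,0,0],"fingers":1},{"travel":[0.84,-0.443,-0.17],"rot":[0,0,0],"fingers":1},{"travel":[0.84,-0.443,-0.17],"rot":[0,0,0],"fingers":1}]'|sed -n '1,2p'
python3 look.py w8
python3 - <<'E'
from fit import *
i,d,st=load("w8"); rim("wrist",i,d,st,(.6123,.1735),.032); slots("w8",(.6123,.1735),.0195,.0255); lid("wrist",i,d,st,(.414,.239),.032)
E
python3 go.py 0.414 0.239 0.15 165
```

```text
clock: 14.65
tcp_pos: [0.6412, -0.0565, 0.2349]
clock: 14.95
tcp_pos: [0.6254, 0.0565, 0.2547]
clock: 15.45
tcp_pos: [0.6106, 0.1649, 0.2734]
[0.61061062 0.16493727 0.27335591] [ 2.87128301e-04  8.18717508e-01  5.74196226e-01 -5.03406520e-04] [ 1.37474755e-01  4.27122823e-01  3.30988764e-01  1.47529582e+00
 -9.70596721e-04  2.05582336e+00]
wrist rim [0.6125 0.1744] R 0.0322 z 0.0687 n 1784
[ 0  9 16 16 16 17  5  0  0  0  0  0  2 15 17 16 17 16  2  0  0  0  0  0
 11 18 15 21 17 12  0  0  0  0  0  0  4 15 18 16 18 13  3  0  0  0  0  0
  0 11 15 17 16 17 15  0  0  0  0  0]
tabs phase 21.6 conc 0.70 n 436 slots at [ 57.6 129.6 201.6 273.6 345.6]
grey phase 57.5
wrist bar ctr [0.4152 0.2403] size [0.0147 0.0439] yaw 162.5 ztop 0.0536 | disc [0.415  0.2404] R 0.0316 z 0.0190
tcp [0.6108 0.1643 0.2733] yaw 70.01 tilt 0.07 q6 117.8 F [-0.5 -0.3 -0.3] T [-0.02 -0.03  0.02] gap 0.0855 grip 0 t 15.50
travel [ 0.026 -1.753  1.028] rotz -1.583 | rows >= 4.9 / 11.1
```

View pics/w8.png

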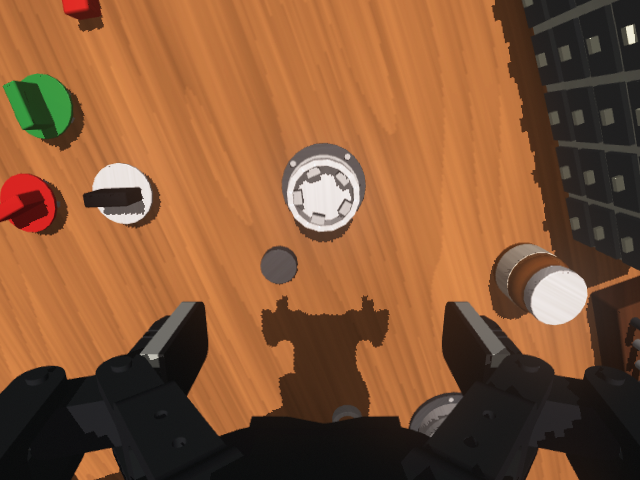

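The narrow canister is at (323,193), with its tabs clear. The white narrow lid is at (122,193), the green copy at (42,105) and a red one at (27,203). I'll go to the white one.

```bash
python3 -m pendant '[{"travel":[0.013,-0.5,0.3],"rot":[0,0,-1],"fingers":0.3},{"travel":[0.013,-1,0.5],"rot":[0,0,-1],"fingers":0.3},{"travel":[0.013,-1,0.5],"rot":[0,0,-1],"fingers":0.3},{"travel":[0.013,-1,0.5],"rot":[0,0,-1],"fingers":0.3},{"travel":[0.013,-1,0.5],"rot":[0,0,-1],"fingers":0.3},{"travel":[0.013,-1,0.5],"rot":[0,0,-1],"fingers":0.3},{"travel":[0.013,-1,0.5],"rot":[0,0,-1],"fingers":0.3},{"travel":[0.013,-1,0.5],"rot":[0,0,-1],"fingers":0.3}]'|sed -n '1,2p;5,5p'
python3 go.py 0.4145 0.24 0.16 164
```

```text
clock: 16.3
tcp_pos: [0.4987, 0.2062, 0.2135]
finger_gap: 0.0554
tcp [0.4987 0.2062 0.2135] yaw 129.94 tilt 0.04 q6 64.0 F [-0.3  0.1  0.8] T [-0.04 -0.02 -0.04] gap 0.0554 grip 0 t 16.30
travel [ 0.667 -0.357  0.446] rotz -0.568 | rows >= 2.1 / 4.0
```

```bash
python3 -m pendant '[{"travel":[0.3,-0.15,0.2],"rot":[0,0,-0.57],"fingers":0.3},{"travel":[0.667,-0.357,0.446],"rot":[0,0,-0.57],"fingers":0.3},{"travel":[0.667,-0.357,0.446],"rot":[0,0,-0.57],"fingers":0.3},{"travel":[0.667,-0.357,0.446],"rot":[0,0,-0.57],"fingers":0.3},{"travel":[0.667,-0.357,0.446],"rot":[0,0,-0.57],"fingers":0.3},{"travel":[0.667,-0.357,0.446],"rot":[0,0,-0.57],"fingers":0.3}]'|sed -n '1,2p;5,5p'
python3 look.py w9
python3 - <<'E'
from fit import *
i,d,st=load("w9"); lid("wrist",i,d,st,(.4145,.24),.032)
P=cloud("wrist",d,st); m=near(P,(.4145,.24),.03)&(P[...,2]<.03)&(P[...,2]>.01); print("disc BGR",np.median(i[m],0))
E
python3 go.py 0.4145 0.24 0.043 164.5
```

```text
clock: 16.9
tcp_pos: [0.4147, 0.241, 0.1604]
finger_gap: 0.0559
[0.4146772  0.24103324 0.16038456] [3.07491458e-04 1.40198256e-01 9.90123404e-01 1.08217164e-05] [ 3.59126551e-01  1.60290058e-01 -3.12230139e-01  1.09772600e+00
 -2.75728097e-04  6.40449780e-01]
wrist bar ctr [0.4137 0.2402] size [0.0139 0.0437] yaw 161.6 ztop 0.0541 | disc [0.414  0.2404] R 0.0314 z 0.0194
disc BGR [240. 242. 247.]
tcp [0.4148 0.2411 0.1605] yaw 163.94 tilt 0.04 q6 36.6 F [ 0.1  0.9 -0.4] T [ 0.02  0.03 -0.02] gap 0.0556 grip 0 t 16.95
travel [ 0.    -0.01   0.979] rotz -0.009 | rows >= 2.3 / 0.1
```

```bash
python3 -m pendant '[{"travel":[0.005,-0.008,0.3],"rot":[0,0,0.02],"fingers":0.3},{"travel":[0.005,-0.008,0.65],"rot":[0,0,0.02],"fingers":0.3},{"travel":[0.005,-0.008,0.9],"rot":[0,0,0.02],"fingers":0.3},{"travel":[0.005,-0.008,0.975],"rot":[0,0,0.02],"fingers":0.3},{"travel":[0.005,-0.008,0.975],"rot":[0,0,0.02],"fingers":0.3},{"travel":[0.005,-0.008,0.975],"rot":[0,0,0.02],"fingers":-1},{"travel":[0.005,-0.008,0.975],"rot":[0,0,0.02],"fingers":-1},{"travel":[0.005,-0.008,0.975],"rot":[0,0,0.02],"fingers":-1},{"travel":[0.005,-0.008,0.975],"rot":[0,0,0.02],"fingers":-1},{"travel":[0.005,-0.008,0.975],"rot":[0,0,0.02],"fingers":-1}]' 60|sed -n '1,2p;4,9p'
python3 go.py 0.4139 0.2403 0.16 164.5
```

```text
clock: 17.95
tcp_pos: [0.4143, 0.241, 0.0447]
wrist_force: [-0.3, -1.7, 7.0]
finger_gap: 0.0107
grip_force: 58.6
tcp [0.4143 0.241  0.0447] yaw 163.06 tilt 0.16 q6 37.5 F [-0.3 -1.7  7. ] T [-0.3   0.1   0.03] gap 0.0107 grip 59 t 17.95
travel [-0.001 -0.006 -0.961] rotz -0.024 | rows >= 2.3 / 0.2
```

```bash
python3 -m pendant '[{"travel":[0,0,-0.4],"rot":[0,0,-0.04],"fingers":-1},{"travel":[0,0,-0.8],"rot":[0,0,-0.04],"fingers":-1},{"travel":[0,0,-1],"rot":[0,0,-0.04],"fingers":-1},{"travel":[0,0,-1],"rot":[0,0,-0.04],"fingers":-1}]'|sed -n '1,2p;4,9p'
python3 go.py 0.6125 0.1742 0.162 165.6
```

```text
clock: 18.35
tcp_pos: [0.4158, 0.242, 0.1676]
wrist_force: [0.7, -0.6, -1.6]
finger_gap: 0.0107
grip_force: 58.7
tcp [0.4158 0.242  0.1676] yaw 165.47 tilt 0.48 q6 35.2 F [ 0.7 -0.6 -1.6] T [0.02 0.01 0.06] gap 0.0107 grip 59 t 18.35
travel [-1.728 -0.136  0.058] rotz -0.002 | rows >= 4.2 / 0.0
```

```bash
python3 -m pendant '[{"travel":[-0.4,-0.03,0],"rot":[0,0,0],"fingers":-1},{"travel":[-0.864,-0.07,0.02],"rot":[0,0,0],"fingers":-1},{"travel":[-0.864,-0.07,0.02],"rot":[0,0,0],"fingers":-1}]'|sed -n '1,2p'
python3 -m pendant '[{"travel":[-0.4,-0.03,0],"rot":[0,0,0],"fingers":-1},{"travel":[-0.864,-0.07,0.02],"rot":[0,0,0],"fingers":-1},{"travel":[-0.864,-0.07,0.02],"rot":[0,0,0],"fingers":-1},{"travel":[-0.864,-0.07,0.02],"rot":[0,0,0],"fingers":-1},{"travel":[-0.864,-0.07,0.02],"rot":[0,0,0],"fingers":-1}]'|sed -n '1,2p'
python3 look.py wA
python3 - <<'E'
from fit import *
i,d,st=load("wA"); dz=st["tcp_pos"][2]-.0445
P=cloud("wrist",d,st); m=near(P,st["tcp_pos"],.05)&(abs(P[...,2]-.02-dz)<.006)&(i.min(2)>110)
k=max(cv2.findContours(m.astype(np.uint8),0,1)[0],key=cv2.contourArea)[:,0]; hz=np.median(P[m][:,2]); X=onplane("wrist",cv2.convexHull(k)[:,0],hz,st)[:,:2]; print(circ(X),hz-dz,st["tcp_pos"])
X=P[m]; A=np.c_[X[:,:2]-st["tcp_pos"][:2],np.ones(len(X))]; print("tilt",np.round(np.linalg.lstsq(A,X[:,2],rcond=None)[0],3))
E
python3 go.py 0.6125 0.1742 0.113 165.6
```

```text
clock: 18.65
tcp_pos: [0.5158, 0.205, 0.159]
clock: 19.15
tcp_pos: [0.6078, 0.1728, 0.1571]
[0.60778117 0.17276648 0.15714405] [-1.65708110e-03  1.26347721e-01  9.91984575e-01 -3.32859074e-04] [1.49871613e-01 4.51127846e-01 8.45066229e-02 1.20754510e+00
 2.64497471e-04 4.03244176e-01]
(array([0.60405917, 0.17682767]), np.float64(0.02792787070867649)) 0.01914275900125996 [0.60778117 0.17276648 0.15714405]
tilt [-0.013 -0.024  0.132]
tcp [0.6077 0.1731 0.1577] yaw 165.52 tilt 0.14 q6 23.1 F [-0.  -0.7 -2. ] T [ 0.02  0.07 -0.01] gap 0.0108 grip 59 t 19.20
travel [-0.037  0.019  0.373] rotz -0.001 | rows >= 0.9 / 0.0
```

```bash
python3 -m pendant '[{"travel":[-0.037,0.019,0.2],"rot":[0,0,0],"fingers":-1},{"travel":[-0.037,0.019,0.33],"rot":[0,0,0],"fingers":-1},{"travel":[-0.037,0.019,0.37],"rot":[0,0,0],"fingers":-1},{"travel":[-0.037,0.019,0.37],"rot":[0,0,0],"fingers":-1},{"travel":[-0.037,0.019,0.37],"rot":[0,0,0],"fingers":-1}]'|sed -n '1,2p;4,9p'
python3 go.py 0.6125 0.1742 0.110 165.6
```

```text
clock: 19.7
tcp_pos: [0.6144, 0.1741, 0.1151]
wrist_force: [0.0, -0.1, -0.7]
finger_gap: 0.0105
grip_force: 58.7
tcp [0.6144 0.1741 0.1151] yaw 165.51 tilt 0.06 q6 23.1 F [ 0.  -0.1 -0.7] T [ 0.01 -0.03 -0.04] gap 0.0105 grip 59 t 19.70
travel [ 0.015 -0.003  0.043] rotz -0.001 | rows >= 0.1 / 0.0
```

```bash
python3 -m pendant '[{"travel":[0.015,-0.003,0.02],"rot":[0,0,0],"fingers":-1},{"travel":[0.015,-0.003,0.035],"rot":[0,0,0],"fingers":-1},{"travel":[0.015,-0.003,0.05],"rot":[0,0,0],"fingers":-1},{"travel":[0.015,-0.003,0.05],"rot":[0,0,0],"fingers":-1}]'|sed -n '1,2p;4,4p'
python3 go.py 0.6125 0.1742 0.0985 165.6
```

```text
clock: 20.1
tcp_pos: [0.6132, 0.1735, 0.1108]
wrist_force: [-4.8, -1.9, 10.4]
tcp [0.6132 0.1735 0.1108] yaw 165.46 tilt 0.16 q6 23.1 F [-4.8 -1.9 10.4] T [-0.28  0.87  0.02] gap 0.0107 grip 61 t 20.10
travel [0.008 0.004 0.102] rotz -0.002 | rows >= 0.2 / 0.0
```

It's blocked exactly at tab height (origin about 66 mm) with 10 N, so this lid needs the other phase. I'll turn it lightly clockwise by 36° on the tabs.

```bash
python3 -m pendant '[{"travel":[0.006,0.004,-0.005],"rot":[0,0,0.08],"fingers":-1},{"travel":[0.006,0.004,-0.005],"rot":[0,0,0.16],"fingers":-1},{"travel":[0.006,0.004,-0.005],"rot":[0,0,0.25],"fingers":-1},{"travel":[0.006,0.004,-0.005],"rot":[0,0,0.34],"fingers":-1},{"travel":[0.006,0.004,-0.005],"rot":[0,0,0.43],"fingers":-1},{"travel":[0.006,0.004,-0.005],"rot":[0,0,0.52],"fingers":-1},{"travel":[0.006,0.004,-0.005],"rot":[0,0,0.6],"fingers":-1},{"travel":[0.006,0.004,0],"rot":[0,0,0.6],"fingers":-1}]'|sed -n '1,2p;4,4p'
python3 go.py 0.6125 0.1742 0.0985 129.6
```

```text
clock: 20.9
tcp_pos: [0.6123, 0.1744, 0.1083]
wrist_force: [-0.0, 0.4, -1.5]
tcp [0.6123 0.1744 0.1083] yaw 129.45 tilt 0.03 q6 59.2 F [-0.   0.4 -1.5] T [ 0.04 -0.04  0.01] gap 0.0107 grip 59 t 20.90
travel [-0.002  0.     0.081] rotz -0.002 | rows >= 0.2 / 0.0
```

Force gone and z is dropping, so the slots are found. Lowering it home.

```bash
python3 -m pendant '[{"travel":[0,0,0.02],"rot":[0,0,0],"fingers":-1},{"travel":[0,0,0.04],"rot":[0,0,0],"fingers":-1},{"travel":[0,0,0.06],"rot":[0,0,0],"fingers":-1},{"travel":[0,0,0.08],"rot":[0,0,0],"fingers":-1},{"travel":[0,0,0.085],"rot":[0,0,0],"fingers":-1}]'|sed -n '1,2p;4,4p'
python3 go.py 0.6125 0.1742 0.0985 129.6
```

```text
clock: 21.4
tcp_pos: [0.6117, 0.1742, 0.0987]
wrist_force: [-3.8, -2.0, 8.2]
tcp [0.6117 0.1742 0.0987] yaw 129.50 tilt 0.03 q6 59.2 F [-3.8 -2.   8.2] T [-0.22  0.85  0.01] gap 0.0106 grip 60 t 21.40
travel [-0.004  0.005  0.001] rotz -0.002 | rows >= 0.0 / 0.0
```

```bash
python3 -m pendant '[{"travel":[-0.002,0.003,0],"rot":[0,0,0.05],"fingers":-1},{"travel":[-0.002,0.003,0],"rot":[0,0,0.13],"fingers":-1},{"travel":[-0.002,0.003,0],"rot":[0,0,0.21],"fingers":-1},{"travel":[-0.002,0.003,0],"rot":[0,0,0.29],"fingers":-1},{"travel":[-0.002,0.003,0],"rot":[0,0,0.37],"fingers":-1},{"travel":[-0.002,0.003,0],"rot":[0,0,0.45],"fingers":-1},{"travel":[-0.002,0.003,0],"rot":[0,0,0.5],"fingers":-1}]'|sed -n '1p'
python3 go.py 0.6125 0.1742 0.0985 129.6|head -1
python3 -m pendant '[{"travel":[0,0,0],"rot":[0,0,0.05],"fingers":-1},{"travel":[0,0,0],"rot":[0,0,0.1],"fingers":-1},{"travel":[0,0,0],"rot":[0,0,0.1],"fingers":-1}]'|sed -n '1p'
python3 go.py 0.6125 0.1742 0.0985 129.6|head -1
python3 -m pendant '[{"travel":[0,0,0],"rot":[0,0,0.05],"fingers":-1},{"travel":[0,0,0],"rot":[0,0,0.08],"fingers":-1},{"travel":[0,0,0],"rot":[0,0,0.08],"fingers":-1}]'|sed -n '1p'
python3 go.py 0.6125 0.1742 0.0985 129.6|head -1
```

```text
clock: 22.1
tcp [0.6128 0.1747 0.0987] yaw 99.36 tilt 0.07 q6 89.3 F [-2.1  0.2  4.1] T [-0.03  0.26  0.22] gap 0.0105 grip 60 t 22.10
clock: 22.4
tcp [0.6129 0.1746 0.0987] yaw 93.50 tilt 0.07 q6 95.2 F [-1.9  0.   5.6] T [-0.09  0.36  0.11] gap 0.0106 grip 60 t 22.40
clock: 22.7
tcp [0.6129 0.1746 0.0987] yaw 88.75 tilt 0.08 q6 99.9 F [-2.  -0.3  4.6] T [-0.02  0.26  0.15] gap 0.0106 grip 60 t 22.70
```

```bash
python3 -m pendant '[{"travel":[0,0,0],"rot":[0,0,0.03],"fingers":-1},{"travel":[0,0,0],"rot":[0,0,0.06],"fingers":-1},{"travel":[0,0,0],"rot":[0,0,0.06],"fingers":-1}]'|sed -n '1p'
python3 go.py 0.6125 0.1742 0.0985 129.6|head -1
python3 -m pendant '[{"travel":[0,0,0],"rot":[0,0,0.03],"fingers":-1},{"travel":[0,0,0],"rot":[0,0,0.05],"fingers":-1},{"travel":[0,0,0],"rot":[0,0,0.05],"fingers":-1}]'|sed -n '1p'
python3 go.py 0.6125 0.1742 0.0985 129.6|head -1
```

```text
clock: 23.0
tcp [0.6128 0.1745 0.0987] yaw 85.19 tilt 0.07 q6 103.5 F [-2.8 -1.2  5.7] T [-0.16  0.36  0.47] gap 0.0109 grip 61 t 23.00
clock: 23.3
tcp [0.6128 0.1745 0.0987] yaw 82.25 tilt 0.07 q6 106.4 F [-2.1 -1.2  5.6] T [-0.21  0.4   0.89] gap 0.0103 grip 63 t 23.30
```

The torque wall, 0.47 then 0.89 N m, shows the stop has been reached. Release, lift and check.

```bash
python3 -m pendant '[{"travel":[0,0,0],"rot":[0,0,0],"fingers":1},{"travel":[0,0,0],"rot":[0,0,0],"fingers":1},{"travel":[0,0,0],"rot":[0,0,0],"fingers":1},{"travel":[0,0,0],"rot":[0,0,0],"fingers":1},{"travel":[0,0,-0.1],"rot":[0,0,0],"fingers":1},{"travel":[0,0,-0.4],"rot":[0,0,0],"fingers":1},{"travel":[0,0,-0.8],"rot":[0,0,0],"fingers":1},{"travel":[0,0,-1],"rot":[0,0,0],"fingers":1},{"travel":[0,0,-1],"rot":[0,0,0],"fingers":1}]'|sed -n '1,2p;5,5p'
python3 look.py wB
python3 - <<'E'
from fit import *
i,d,st=load("wB"); lid("wrist",i,d,st,(.6125,.1742),.032,.054)
p,dd=env.read_camera("scene"); cv2.imwrite("pics/sceneE.png",p)
for c,r,z in (((.6125,.174),.032,.054),((.66,-.175),.042,.054),((.44,-.207),.037,0)): lid("scene",p,dd,None,c,r,z)
E
python3 go.py 0.6125 0.1742 0.0985 86|head -1
```

```text
clock: 24.2
tcp_pos: [0.6152, 0.1749, 0.224]
finger_gap: 0.0857
[0.61515274 0.17486374 0.22396696] [0.00261256 0.75425987 0.65655844 0.00403056] [ 1.51582039e-01  4.34301398e-01  2.22280980e-01  1.34916995e+00
 -1.00146834e-04  1.86066032e+00]
wrist bar ctr [0.6124 0.1746] size [0.014 0.044] yaw 89.2 ztop 0.1079 | disc [0.6125 0.1754] R 0.0320 z 0.0731
scene bar ctr [0.6154 0.1734] size [0.0167 0.0426] yaw 87.0 ztop 0.1086 | disc [0.6154 0.1749] R 0.0299 z 0.0725
scene bar ctr [ 0.6617 -0.1757] size [0.017  0.0421] yaw 75.3 ztop 0.1085 | disc [ 0.6614 -0.1751] R 0.0413 z 0.0731
scene bar ctr [ 0.4404 -0.2077] size [0.0172 0.043 ] yaw 51.0 ztop 0.0543 | disc [ 0.4407 -0.2067] R 0.0350 z 0.0187
tcp [0.6131 0.1745 0.219 ] yaw 82.07 tilt 0.13 q6 106.6 F [ 0.6  0.4 -0.7] T [-0.01  0.02  0.08] gap 0.0854 grip 0 t 24.30
```

View pics/sceneE.png

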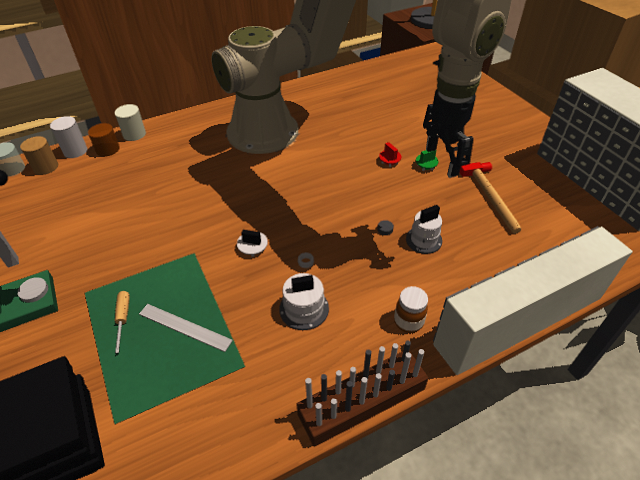

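Both lids are seated on their canisters, at (428,225) and (303,295), and everything else is unmoved. As with the wide lid, I'll re-grip the narrow one and confirm its stop.

```bash
python3 go.py 0.6125 0.1745 0.098 89
python3 -m pendant '[{"travel":[0,0,0.3],"rot":[0,0,-0.11],"fingers":1},{"travel":[0,0,0.6],"rot":[0,0,-0.11],"fingers":1},{"travel":[0,0,0.85],"rot":[0,0,-0.11],"fingers":1},{"travel":[0,0,0.99],"rot":[0,0,-0.11],"fingers":1},{"travel":[0,0,0.99],"rot":[0,0,-0.11],"fingers":-1},{"travel":[0,0,0.99],"rot":[0,0,-0.11],"fingers":-1},{"travel":[0,0,0.99],"rot":[0,0,-0.11],"fingers":-1},{"travel":[0,0,0.99],"rot":[0,0,-0.11],"fingers":-1},{"travel":[0,0,0.99],"rot":[0,0,-0.11],"fingers":-1},{"travel":[0,0,0.99],"rot":[0,0,-0.11],"fingers":-1}]' 80|sed -n '1,2p;4,9p'
python3 go.py 0.6125 0.1745 0.098 89|head -1
python3 -m pendant '[{"travel":[0,0,0],"rot":[0,0,0.03],"fingers":-1},{"travel":[0,0,0],"rot":[0,0,0.06],"fingers":-1},{"travel":[0,0,0],"rot":[0,0,0.09],"fingers":-1},{"travel":[0,0,0],"rot":[0,0,0.09],"fingers":-1}]'|sed -n '1p;4,4p'
python3 go.py 0.6125 0.1745 0.098 89|head -1
python3 -m pendant '[{"travel":[0,0,0],"rot":[0,0,0],"fingers":1},{"travel":[0,0,0],"rot":[0,0,0],"fingers":1},{"travel":[0,0,0],"rot":[0,0,0],"fingers":1},{"travel":[0,0,0],"rot":[0,0,0],"fingers":1},{"travel":[0,0,-0.1],"rot":[0,0,0],"fingers":1},{"travel":[0,0,-0.4],"rot":[0,0,0],"fingers":1},{"travel":[0,0,-0.8],"rot":[0,0,0],"fingers":1},{"travel":[0,0,-1],"rot":[0,0,0],"fingers":1},{"travel":[0,0,-1],"rot":[0,0,0],"fingers":1}]'|sed -n '1,2p;5,5p'
python3 look.py wC
python3 - <<'E'
from fit import *
i,d,st=load("wC"); lid("wrist",i,d,st,(.6125,.1742),.032,.054)
E
```

```text
tcp [0.6131 0.1745 0.219 ] yaw 82.07 tilt 0.13 q6 106.6 F [ 0.6  0.4 -0.7] T [-0.01  0.02  0.08] gap 0.0854 grip 0 t 24.30
travel [-1.000e-03 -7.000e-03  1.008e+00] rotz -0.116 | rows >= 2.4 / 0.8
clock: 25.3
tcp_pos: [0.6128, 0.1745, 0.1002]
wrist_force: [-1.0, -0.4, 4.7]
finger_gap: 0.0082
grip_force: 78.5
tcp [0.6128 0.1745 0.1002] yaw 88.68 tilt 0.07 q6 100.0 F [-1.  -0.4  4.7] T [-0.07  0.36  0.04] gap 0.0082 grip 79 t 25.30
clock: 25.7
wrist_force: [-1.4, -0.9, -0.0]
tcp [0.6113 0.1749 0.1015] yaw 83.29 tilt 0.05 q6 105.4 F [-1.4 -0.9 -0. ] T [0.02 0.02 0.03] gap 0.0002 grip 0 t 25.70
clock: 26.6
tcp_pos: [0.6151, 0.1748, 0.2249]
finger_gap: 0.0855
[0.6150569  0.17484216 0.2249464 ] [0.00254629 0.74736233 0.66440091 0.00380708] [ 1.51586533e-01  4.34358328e-01  2.24749503e-01  1.35202818e+00
 -1.31761011e-04  1.83977604e+00]
wrist bar ctr [0.6142 0.1738] size [0.0141 0.0441] yaw 94.3 ztop 0.1080 | disc [0.6133 0.1749] R 0.0325 z 0.0732
```

The bar popped out of the pads at 80 N and the lid backed off 5° within its play. It's still seated. I'll settle, re-measure, and re-grip at the gentler force.

```bash
python3 -m pendant '[{"travel":[0,0,0],"rot":[0,0,0],"fingers":1},{"travel":[0,0,0],"rot":[0,0,0],"fingers":1}]' 45 |sed -n '1,2p'
python3 look.py wD
python3 - <<'E'
from fit import *
i,d,st=load("wD"); lid("wrist",i,d,st,(.6125,.1742),.032,.054)
E
python3 go.py 0.6125 0.1745 0.098 94
```

```text
clock: 26.85
tcp_pos: [0.6116, 0.1743, 0.2173]
[0.61161725 0.17429247 0.21734891] [-0.0007775   0.74738545  0.66438901 -0.00128042] [ 1.51527310e-01  4.39645836e-01  2.14447758e-01  1.34859294e+00
 -8.81759437e-05  1.83976607e+00]
wrist bar ctr [0.6142 0.1739] size [0.014 0.044] yaw 94.4 ztop 0.1080 | disc [0.6133 0.1749] R 0.0325 z 0.0731
tcp [0.6116 0.1743 0.2173] yaw 83.27 tilt 0.18 q6 105.4 F [ 0.2 -0.1 -0.5] T [-0.03  0.02  0.  ] gap 0.0853 grip 0 t 26.90
travel [0.004 0.01  0.994] rotz -0.179 | rows >= 2.4 / 1.2
```

View pics/wD.png

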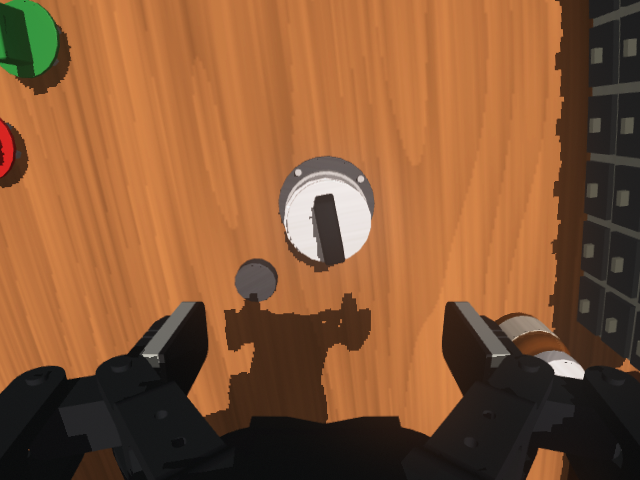

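The lid sits seated at (328,218), with its bar intact at yaw 94.4°.

```bash
python3 -m pendant '[{"travel":[0,0.02,0.3],"rot":[0,0,-0.184],"fingers":1},{"travel":[0,0.02,0.6],"rot":[0,0,-0.184],"fingers":1},{"travel":[0,0.02,0.85],"rot":[0,0,-0.184],"fingers":1},{"travel":[0,0.02,0.99],"rot":[0,0,-0.184],"fingers":1},{"travel":[0,0.02,0.99],"rot":[0,0,-0.184],"fingers":-1},{"travel":[0,0.02,0.99],"rot":[0,0,-0.184],"fingers":-1},{"travel":[0,0.02,0.99],"rot":[0,0,-0.184],"fingers":-1},{"travel":[0,0.02,0.99],"rot":[0,0,-0.184],"fingers":-1},{"travel":[0,0.02,0.99],"rot":[0,0,-0.184],"fingers":-1},{"travel":[0,0.02,0.99],"rot":[0,0,-0.184],"fingers":-1}]' 45|sed -n '1,2p;4,9p'
python3 go.py 0.6125 0.1745 0.098 89|head -1
```

```text
clock: 27.9
tcp_pos: [0.6154, 0.1742, 0.101]
wrist_force: [-1.3, 0.3, 4.7]
finger_gap: -0.0001
grip_force: 2.4
tcp [0.6154 0.1742 0.101 ] yaw 94.31 tilt 0.08 q6 94.3 F [-1.3  0.3  4.7] T [0.04 0.25 0.02] gap -0.0001 grip 2 t 27.90
```

```bash
python3 - <<'E'
from fit import *
p,dd=env.read_camera("scene"); st=env.get_state(); w,wd=env.read_camera("wrist"); t,td=env.read_camera("top")
try: lid("scene",p,dd,None,(.6125,.174),.032,.054)
except Exception as e: print(e)
try: lid("wrist",w,wd,st,(.6125,.174),.032,.054)
except Exception as e: print(e)
try: lid("top",t,td,None,(.6125,.174),.032,.054)
except Exception as e: print(e)
a=cv2.resize(p[165:265,370:490],(480,400),interpolation=cv2.INTER_CUBIC); b=w[140:460,180:500]; b=cv2.resize(b,(320,320))
o=np.zeros((400,800,3),np.uint8); o[:,:480]=a; o[:320,480:]=b; cv2.imwrite("pics/cmp.png",o)
E
```

```text
scene bar ctr [0.6209 0.1685] size [0.016  0.0287] yaw 33.8 ztop 0.1169 | disc [0.6213 0.1768] R 0.0261 z 0.0729
wrist bar ctr [0.6143 0.1834] size [0.0053 0.0269] yaw 4.4 ztop 0.1168 | disc [0.613  0.1752] R 0.0326 z 0.0732
top bar ctr [0.6123 0.1592] size [0.0082 0.0141] yaw 86.4 ztop 0.1143 | disc [0.5902 0.1645] R 0.0100 z 0.0729
```

View pics/cmp.png

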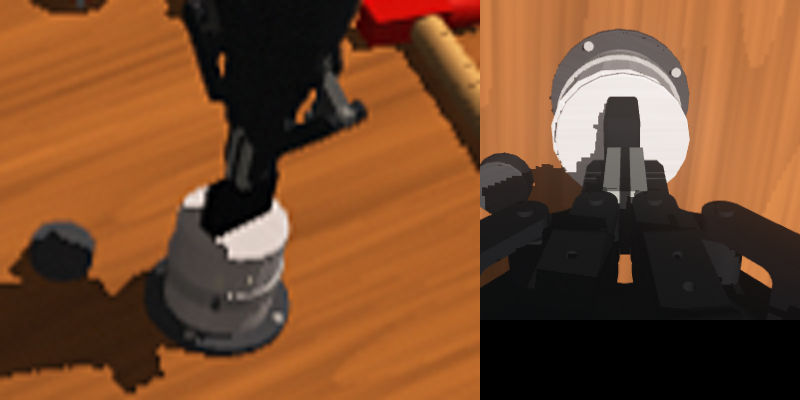

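The pads show shut almost through the bar, so that fast close at a high TCP (0.101) didn't seat properly. The lid stays home. I'll open and re-measure, then grip lower and close slowly.

```bash
python3 -m pendant '[{"travel":[0,0,0],"rot":[0,0,0],"fingers":-0.3},{"travel":[0,0,0],"rot":[0,0,0],"fingers":0},{"travel":[0,0,0],"rot":[0,0,0],"fingers":0},{"travel":[0,0,-0.1],"rot":[0,0,0],"fingers":0},{"travel":[0,0,-0.4],"rot":[0,0,0],"fingers":0},{"travel":[0,0,-0.7],"rot":[0,0,0],"fingers":0},{"travel":[0,0,-0.7],"rot":[0,0,0],"fingers":0},{"travel":[0,0,-0.7],"rot":[0,0,0],"fingers":0}]' 40|sed -n '1,2p;5,5p'
python3 look.py wE
python3 - <<'E'
from fit import *
i,d,st=load("wE"); lid("wrist",i,d,st,(.613,.1742),.032,.054)
E
python3 go.py 0.6135 0.1745 0.096 94
```

```text
clock: 28.85
tcp_pos: [0.6157, 0.1743, 0.1859]
finger_gap: 0.0425
[0.61565674 0.17430824 0.18591409] [0.00090537 0.67997901 0.73323027 0.00104775] [ 1.50602576e-01  4.50354809e-01  1.54301635e-01  1.27197592e+00
 -1.11209010e-04  1.64607220e+00]
wrist bar ctr [0.614  0.1735] size [0.0135 0.0444] yaw 93.7 ztop 0.1080 | disc [0.6131 0.1749] R 0.0326 z 0.0731
tcp [0.6148 0.1742 0.1844] yaw 94.31 tilt 0.01 q6 94.3 F [-0.1  1.3 -0. ] T [-0.01  0.07  0.03] gap 0.0426 grip 0 t 28.90
travel [ 0.004 -0.011  0.737] rotz 0.005 | rows >= 1.8 / 0.0
```

```bash
python3 -m pendant '[{"travel":[0,-0.007,0.3],"rot":[0,0,0],"fingers":0},{"travel":[0,-0.007,0.6],"rot":[0,0,0],"fingers":0},{"travel":[0,-0.007,0.7],"rot":[0,0,0],"fingers":0},{"travel":[0,-0.007,0.735],"rot":[0,0,0],"fingers":0},{"travel":[0,-0.007,0.735],"rot":[0,0,0],"fingers":0},{"travel":[0,-0.007,0.735],"rot":[0,0,0],"fingers":0}]'|sed -n '1,2p;4,9p'
python3 go.py 0.614 0.1735 0.096 94
```

```text
clock: 29.5
tcp_pos: [0.6151, 0.1743, 0.0975]
wrist_force: [0.1, 0.0, -0.6]
finger_gap: 0.0426
grip_force: 0.0
tcp [0.6151 0.1743 0.0975] yaw 94.31 tilt 0.13 q6 94.3 F [ 0.1  0.  -0.6] T [-0.   -0.04 -0.  ] gap 0.0426 grip 0 t 29.50
travel [-0.006 -0.01   0.013] rotz 0.005 | rows >= 0.0 / 0.0
```

```bash
python3 -m pendant '[{"travel":[0,-0.01,0.013],"rot":[0,0,0],"fingers":-0.3},{"travel":[0,-0.01,0.013],"rot":[0,0,0],"fingers":-0.5},{"travel":[0,-0.01,0.013],"rot":[0,0,0],"fingers":-0.6},{"travel":[0,-0.01,0.013],"rot":[0,0,0],"fingers":-0.65},{"travel":[0,-0.01,0.013],"rot":[0,0,0],"fingers":-0.7},{"travel":[0,-0.01,0.013],"rot":[0,0,0],"fingers":-0.75},{"travel":[0,-0.01,0.013],"rot":[0,0,0],"fingers":-0.8},{"travel":[0,-0.01,0.013],"rot":[0,0,0],"fingers":-0.8}]' 30|sed -n '1,2p;4,9p'
python3 go.py 0.614 0.1735 0.096 94
```

```text
clock: 30.3
tcp_pos: [0.6134, 0.1741, 0.0951]
wrist_force: [0.3, 0.0, 6.8]
finger_gap: 0.0126
grip_force: 30.1
tcp [0.6134 0.1741 0.0951] yaw 94.31 tilt 0.07 q6 94.3 F [0.3 0.  6.8] T [-0.04  0.03  0.01] gap 0.0126 grip 30 t 30.30
travel [-0.005  0.005 -0.008] rotz 0.005 | rows >= 0.0 / 0.0
```

Properly gripped now (12.6 mm, 30 N). Turning back to the stop in small steps.

```bash
python3 -m pendant '[{"travel":[0,0,0],"rot":[0,0,0.03],"fingers":-1},{"travel":[0,0,0],"rot":[0,0,0.06],"fingers":-1},{"travel":[0,0,0],"rot":[0,0,0.09],"fingers":-1},{"travel":[0,0,0],"rot":[0,0,0.09],"fingers":-1}]' 40|sed -n '1p'
python3 go.py 0.6125 0.1745 0.096 89|head -1
python3 -m pendant '[{"travel":[0,0,0],"rot":[0,0,0.03],"fingers":-1},{"travel":[0,0,0],"rot":[0,0,0.05],"fingers":-1},{"travel":[0,0,0],"rot":[0,0,0.05],"fingers":-1}]'|sed -n '1p'
python3 go.py 0.6125 0.1745 0.096 89|head -1
python3 -m pendant '[{"travel":[0,0,0],"rot":[0,0,0.03],"fingers":-1},{"travel":[0,0,0],"rot":[0,0,0.05],"fingers":-1},{"travel":[0,0,0],"rot":[0,0,0.05],"fingers":-1}]'|sed -n '1p'
python3 go.py 0.6125 0.1745 0.096 89|head -1
```

```text
clock: 30.7
tcp [0.613  0.1744 0.0951] yaw 88.92 tilt 0.05 q6 99.7 F [-0.9  0.6  5.3] T [0.22 0.21 0.17] gap 0.0121 grip 41 t 30.70
clock: 31.0
tcp [0.6127 0.1747 0.0951] yaw 85.99 tilt 0.05 q6 102.7 F [-1.9  1.1  7.6] T [0.26 0.33 0.52] gap 0.0122 grip 42 t 31.00
clock: 31.3
tcp [0.6126 0.1747 0.0951] yaw 83.04 tilt 0.04 q6 105.6 F [-2.5  0.8  6.5] T [0.22 0.35 0.92] gap 0.0122 grip 47 t 31.30
```

The stop is in the same place again, with torque reaching 0.92 N m. Release, lift, final check.

```bash
python3 -m pendant '[{"travel":[0,0,0],"rot":[0,0,0],"fingers":0.3},{"travel":[0,0,0],"rot":[0,0,0],"fingers":0.3},{"travel":[0,0,0],"rot":[0,0,0],"fingers":0.3},{"travel":[0,0,0],"rot":[0,0,0],"fingers":0.3},{"travel":[0,0,-0.1],"rot":[0,0,0],"fingers":0.3},{"travel":[0,0,-0.4],"rot":[0,0,0],"fingers":0.3},{"travel":[0,0,-0.8],"rot":[0,0,0],"fingers":0.3},{"travel":[0,0,-1],"rot":[0,0,0],"fingers":0.3},{"travel":[0,0,-1],"rot":[0,0,0],"fingers":0.3},{"travel":[0,0,-1],"rot":[0,0,0],"fingers":0.3}]'|sed -n '1,2p;4,5p'
python3 look.py wF
python3 - <<'E'
from fit import *
i,d,st=load("wF"); lid("wrist",i,d,st,(.6125,.1742),.032,.054)
p,dd=env.read_camera("scene")
for c,r,z in (((.6125,.174),.032,.054),((.66,-.175),.042,.054),((.44,-.207),.037,0)): lid("scene",p,dd,None,c,r,z)
E
```

```text
clock: 32.3
tcp_pos: [0.6133, 0.1741, 0.2156]
wrist_force: [-0.4, -0.3, -1.2]
finger_gap: 0.0553
[0.61334322 0.17405714 0.21559446] [6.02598976e-04 7.49480945e-01 6.62025101e-01 8.46267382e-04] [ 1.50751260e-01  4.38628595e-01  2.08624375e-01  1.33871652e+00
 -9.55689995e-05  1.84530776e+00]
wrist bar ctr [0.6124 0.1745] size [0.014  0.0439] yaw 89.1 ztop 0.1080 | disc [0.6125 0.1754] R 0.0321 z 0.0732
scene bar ctr [0.6147 0.1722] size [0.0155 0.0464] yaw 93.6 ztop 0.1084 | disc [0.6164 0.1747] R 0.0293 z 0.0727
scene bar ctr [ 0.6618 -0.1758] size [0.0167 0.0424] yaw 76.5 ztop 0.1084 | disc [ 0.6615 -0.1752] R 0.0413 z 0.0734
scene bar ctr [ 0.4412 -0.2084] size [0.0173 0.0439] yaw 48.0 ztop 0.0542 | disc [ 0.4408 -0.2066] R 0.0350 z 0.0187
```

Both lids are home and locked, and the gripper is open and clear. Handing in.

```bash
python3 -c "
from workcell import env
print(env.hand_in())"
```

```text
the job is handed in; nothing more can be done
None
```

Both canisters are closed: each matching lid dropped home on its rim and was turned clockwise until torque showed the locked stop; both lids are released, the spare lid and look-alikes were left alone, and the job was handed in at about 32 s.

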